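Put the clay extruder to bed

TASK

Put the clay extruder away for the night: stand each steel die from the ledge flat in the wooden tray, and push every dry clay offcut along the ledge and over its open edge so that it drops into the reclaim chute (do not lift the offcuts). Slide the ram bar nose first about halfway into the extruder's barrel, let go of it, then take it or push it again from its tail end and drive it fully home. Leave the pot, jar and brush where they are.

Things in the scene. Friction and masses are not known exactly. Their poses are not given: they have to be found in the camera images.
- ledge: fixed wooden trimming ledge with a steel reclaim chute along its -y side; origin on the bench under the ledge, axes level. Ledge board 270 mm in x, from y = -105 to +120 mm, top 90 mm above the bench. Lips 12 mm wide and 8 mm high run along the +y, -x and +x sides; the -y side is open and the chute lies directly below it
- ledge_edge (a point): middle of the ledge's open edge, on the top surface (90 mm up); -y of this frame points out over the chute, +y back over the ledge
- chute (a point): centre of the floor of the open-topped steel chute box (4 mm above the bench), axes as the ledge; inside 258 mm in x and 180 mm in y, walls up to 85 mm above the bench, with a steep plate falling from the ledge's edge into it. No need to reach in
- mouth (a point): centre of the mouth of the extruder's square barrel, 120 mm above the bench and level; x points straight into the bore, z up. Bore 27 mm square, closed at 160 mm depth from this point; the first 10 mm are flared to about 38 mm. The barrel's outside is 51 mm square (flare 55 mm), on a foot that begins 50 mm behind the mouth
- ram: loose steel ram bar lying flat on the bench: square shaft 22 x 22 x 200 mm, nose towards its +x, and at the tail a dark crossbar (T) 22 mm long, 64 mm wide, 22 mm high. Origin under the middle of the shaft, on its underside (axis 11 mm above); shaft from x = -100 to +100 mm, a slimmer 15 mm square nose to +110 mm, crossbar from -122 to -100 mm. 0.15 to 0.31 kg. Fully home, its nose meets the bore's end and about 50 mm of the shaft stays visible before the crossbar
- ram_nose (a point): centre of the ram's nose end face, on the shaft's axis (x = +110 mm)
- ram_tail (a point): point on the shaft's axis 18 mm ahead of the crossbar (x = -82 mm), a place to grip for the last push
- tray: fixed open wooden tray, 150 x 150 mm outside, 5 mm walls and floor, 30 mm high; origin under its centre
- tray_in (a point): centre of the tray's inner floor, 5 mm above the bench, axes as the tray
- bar0: loose bone-dry clay bar offcut, square-section, 60 (x) x 24 x 24 mm, 70 g, lying on the ledge roughly parallel to its open edge; origin at the centre of its underside. May be absent
- bar1: loose bone-dry clay bar offcut, square-section, 60 (x) x 24 x 24 mm, 70 g, lying on the ledge roughly parallel to its open edge; origin at the centre of its underside. May be absent
- bar2: loose bone-dry clay bar offcut, square-section, 60 (x) x 24 x 24 mm, 70 g, lying on the ledge roughly parallel to its open edge; origin at the centre of its underside. May be absent
- bar3: loose bone-dry clay bar offcut, square-section, 60 (x) x 24 x 24 mm, 70 g, lying on the ledge roughly parallel to its open edge; origin at the centre of its underside. May be absent
- die0: loose steel extruder die standing on the ledge: flat disc 56 mm across and 12 mm thick with a round boss 24 mm across rising 42 mm from it (54 mm high in all), 150 g; origin at the centre of its underside, z up the boss. May be absent
- die1: loose steel extruder die standing on the ledge: flat disc 56 mm across and 12 mm thick with a round boss 24 mm across rising 42 mm from it (54 mm high in all), 150 g; origin at the centre of its underside, z up the boss. May be absent
- pot: bystander: terracotta cup 90 mm across, 100 mm high; origin under its centre
- jar: bystander: closed white jar 72 mm across, 110 mm high; origin under its centre
- brush: bystander: brush 180 mm long, lying on the bench
Not all that is in view belongs to the job. Leave any blue look-alike of the ram alone.

How it is judged (in metres and radians):
On the way, in this order (a step that is already met when the one before it is completed fails the run):
1. the ram is 30 to 125 mm into the barrel and let go (x of ram_nose in the frame of mouth between 0.03 and 0.125 m and angle between the x axis of ram and the x axis of mouth, either way round below 0.15 rad and y of ram_nose in the frame of mouth between -0.012 and 0.012 m and z of ram_nose in the frame of mouth between -0.012 and 0.012 m and contact force between the fingers and ram below 0.1 N), for 0.2 s.
2. the ram, still not home, is gripped or pushed at its tail end (behind 30 mm aft of mid-shaft) (contact force between the fingers and ram above 0.5 N and x of the grasp point in the frame of ram below -0.03 m and x of ram_nose in the frame of mouth below 0.15 m and angle between the x axis of ram and the x axis of mouth, either way round below 0.15 rad and y of ram_nose in the frame of mouth between -0.012 and 0.012 m and z of ram_nose in the frame of mouth between -0.012 and 0.012 m), for 0.05 s.
At the end, for the whole second after the job is handed in: the ram's nose is at least 153 mm into the 160 mm bore and the ram is released; every clay bar present lies at rest inside the chute box, its underside centre no higher than 75 mm above the chute floor; every die present stands at rest on the tray's floor (within 12 mm), boss up within 0.2 rad (x of ram_nose in the frame of mouth above 0.153 m and angle between the x axis of ram and the x axis of mouth, either way round below 0.15 rad and y of ram_nose in the frame of mouth between -0.012 and 0.012 m and z of ram_nose in the frame of mouth between -0.012 and 0.012 m and contact force between the fingers and ram below 0.1 N and x of bar0 in the frame of chute between -0.135 and 0.135 m and y of bar0 in the frame of chute between -0.095 and 0.095 m and z of each of bar0, bar1, bar2, bar3 in the frame of chute below 0.075 m and linear speed of each of bar0, bar1, bar2, bar3, die0, die1 below 0.03 m/s and x of bar1 in the frame of chute between -0.135 and 0.135 m and y of bar1 in the frame of chute between -0.095 and 0.095 m and x of bar2 in the frame of chute between -0.135 and 0.135 m and y of bar2 in the frame of chute between -0.095 and 0.095 m and x of bar3 in the frame of chute between -0.135 and 0.135 m and y of bar3 in the frame of chute between -0.095 and 0.095 m and x of die0 in the frame of tray_in between -0.07 and 0.07 m and y of die0 in the frame of tray_in between -0.07 and 0.07 m and z of each of die0, die1 in the frame of tray_in below 0.012 m and angle between each of die0, die1's own z axis and vertical below 0.2 rad and x of die1 in the frame of tray_in between -0.07 and 0.07 m and y of die1 in the frame of tray_in between -0.07 and 0.07 m); the robot touches nothing.
It fails at once if the pot is moved more than 30 mm (distance of pot from where it was at the start of the episode above 0.03 m).
It fails at once if the jar is moved more than 30 mm (distance of jar from where it was at the start of the episode above 0.03 m).
It fails at once if the brush is moved more than 30 mm (distance of brush from where it was at the start of the episode above 0.03 m).
It fails at once if a clay bar is lifted more than 50 mm off the ledge (z of any of bar0, bar1, bar2, bar3 in the frame of ledge_edge above 0.05 m).
Of bar0, bar1, bar2, bar3 only 3 to 4 are there at a start; the rules pass over those that are not, and their reading is None.
Of die0, die1 only 1 to 2 are there at a start; the rules pass over those that are not, and their reading is None.
At some moment in a run one of ram, bar0, bar1, bar2, bar3 may be knocked a few centimetres aside while the robot is not near it.
It also fails if it takes over 208 s, if anything falls off the work surface, if the arm or the gripper's body presses on something with over 40 N, if the wrist force passes 120 N, or if a joint passes its speed limit or range.

ROBOT

A 6-joint arm with a two-finger parallel gripper is mounted at the origin on the work surface. World frame = base frame: x ahead of the robot, y to its left, z up, the work surface at z = 0. Lengths are in mm, angles in rad, forces in N, time in s.
With the tool pointing down it reaches from about 350 to 875 mm from the base axis. Payload 4.2 kg.
Tool frame: the origin (TCP) lies between the finger pads; the fingertips stand 17 mm ahead of it and the grasp point (between the pads) lies 2 mm behind it (nose_length is the distance from the TCP to the fingertips, in mm); z points along the fingers, y is the direction in which the jaws open and shut (so a half turn about z gives the same grasp; the last joint's range is limited). The gripper opens to 85 mm and grips with 20 to 120 N. Pads are 22 mm wide; open, the fingers measure 114 mm over their backs; the gripper's body (76 mm by 85 mm) begins 54 mm behind the grasp point. The pads swing forward as they close: fully open they stand 13 mm farther back than shut.
Start: joints at [1.411, 0.385, 0.008, 0, -1.194, -0.259], TCP at [254.132, 570.978, 248.312] pointing down, gripper open.
Joint ranges: [-3.14, 3.14], [-1.21, 2.06], [-1.07, 1.41], [-3.16, 2.05], [-2.99, -0.16], [-3.1, 3.1]. Speed limits (rad/s): [2.79, 2.79, 3.14, 3.14, 3.14, 3.14].

INTERFACE

Orientations are given as a unit quaternion [x, y, z, w].
In Python, from bench import * gives the robot as it stands.
- The arm moves only by the tool jog_arm, never from a script. Its argument "increments" is a list of rows, each a list of 4 numbers: the shift along the tool's x, y, z in m, then the turn about the tool's z in degrees. A call has 1 to 10 rows; each row is the pose to reach, as a shift and turn from the pose measured when the call began, along the tool's axes at that moment; what a row does not reach only later rows make up. A row lasts 1/8 s, in which the tool goes at most 62.5 mm and 10.7 degrees, less where a joint would pass 70% of its speed; a pose out of reach is approached as far as the arm can. A call with a gripper value outside its range is refused whole. "hand" is the gripper's target within -1 to 1 (fully open at 1, half-way at 0, shut at -1), set as the call begins (left out, the last holds). The fingers move at their own pace and stop on an object; the grip force is fixed at half the most. Time passes only in rows, so rows that repeat a pose let the fingers close. It gives the time, the measured TCP pose, the force and the opening at its end, in the units of the state.
- read_state(): the state, without advancing time (a new reading comes with each control period).
- get_image(name): name is "scene" or "top"; returns the picture (420x560x3 uint8, red, green, blue); there is no depth.
- calibration(name): a dict with "fx", "fy", "cx", "cy" (pixels), "D" ([k1, k2, p1, p2, k3] as OpenCV has them; the pictures are not rectified), "position" and "rotation" of the camera in the world. Camera axes: x right, y up, looking along -z (the intrinsics and any distortion apply to the point x, -y, -z); pixel columns grow to the right and rows downward; lengths in mm; the calibration is good to about 2 mm. A picture is of the moment at which its call begins. calibration takes no time and is no camera call.
- job_done(): hands the job in, once; it reports no verdict.
The state is a dict: "clock": time; "joints": joint angles; "joint_vel": joint speeds; "joint_efforts": joint torques, N m; "position": TCP position; "ee_rot": TCP orientation; "contact_force": force on the tool from outside, world axes, zero at the start; "wrist_torque": the same for the moment, N m; "gripper_width": finger opening in mm.
Only numpy, scipy, OpenCV 4.12 (cv2) and the standard library are available. Lean on these libraries where they do the work, as an engineer would, in place of code of your own. Each camera call takes 0.05 s, during which the arm holds its last target.

## Working session

There is one attempt and no reset: what is moved stays moved. The work goes in short steps, Python scripts to look and compute and a tool call to move; the robot and the scene stay as the last step left them, time stands still between calls to the robot, and variables do not carry over. Pictures are saved under pics/ and viewed, and the job is handed in when it is done.

Besides the shell and the picture viewer there is one more tool, called after "Request:" by a JSON object that holds its "op" and its "data". jog_arm: Moves the arm, as the interface text tells. Its arguments: {"type":"object","properties":{"increments":{"type":"array"},"hand":{"type":"number"}},"required":["increments"]}

```bash
mkdir -p pics; ls; python3 - <<'E'
from bench import *
import cv2
for n in("scene","top"):
    im=get_image(n); cv2.imwrite(f"pics/{n}0.png",cv2.cvtColor(im,cv2.COLOR_RGB2BGR)); print(n,calibration(n))
print(read_state())
E
```

```text
pics
scene {'fx': 478.55596624083546, 'fy': 478.55596624083546, 'cx': 283.3684251530044, 'cy': 206.43033867899808, 'D': array([0.0538464, 0.       , 0.       , 0.       , 0.       ]), 'position': array([1095.00455161,  698.7950337 ,  882.64797005]), 'rotation': array([0.14655156, 0.41462831, 0.84447061, 0.30573745])}
top {'fx': 432.1448235773508, 'fy': 432.1448235773508, 'cx': 279.4848175300984, 'cy': 209.6353259048343, 'D': array([0.01055823, 0.        , 0.        , 0.        , 0.        ]), 'position': array([ 431.78134061,  -48.99105304, 1093.31472622]), 'rotation': array([ 0.02050128, -0.01327383, -0.69683134,  0.71681908])}
{'clock': 0.1, 'joints': array([ 1.41056877e+00,  3.85471319e-01,  6.77730257e-03, -4.49304168e-04,
       -1.19400761e+00, -2.58606840e-01]), 'joint_vel': array([-0.00023683, -0.00065603,  0.00238947,  0.00135371, -0.00012433,
       -0.00106263]), 'joint_efforts': array([-3.43911970e-04, -3.93315661e+01,  1.88931870e+01,  4.19804558e+00,
       -2.55339706e-03,  1.37091682e-06]), 'position': array([253.96188776, 570.54376283, 247.33965398]), 'ee_rot': array([ 9.78134546e-01, -2.07970813e-01, -1.61719878e-04,  9.61766057e-04]), 'contact_force': array([0.09218012, 0.63519631, 0.28697479]), 'wrist_torque': array([0.00349929, 0.02365526, 0.00733819]), 'gripper_width': 85.51719841839328}
```

View pics/scene0.png

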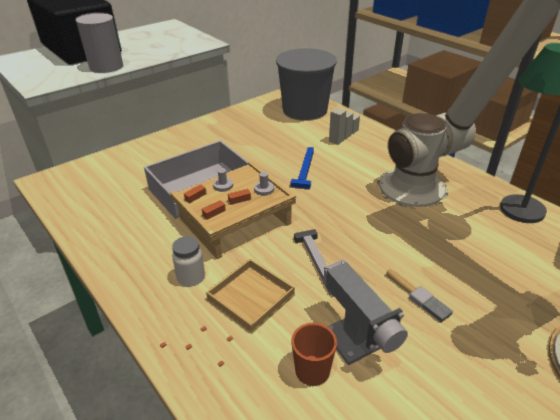

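View pics/top0.png

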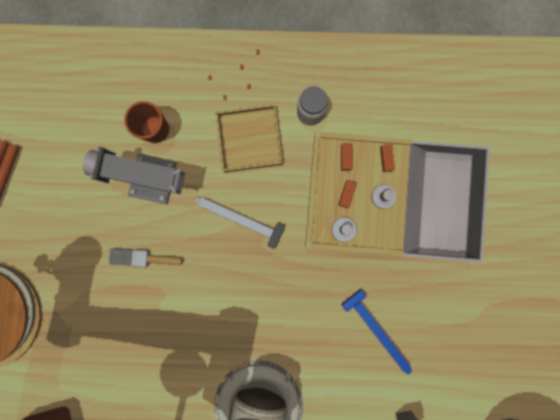

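The scene view shows the barrel at (365,310), the grey ram at (315,255) and the blue look-alike at (304,170). There are three clay bars at (195,193), (213,209) and (239,196), and two dies at (223,180) and (264,184). In the top view, the grey ram runs from (200,202) to (277,235) and the blue one from (355,300) to (408,370).

```bash
cat > h.py <<'E'
from bench import *
import cv2, numpy as np
from scipy.spatial.transform import Rotation as R
def ray(n,uv):
    c=calibration(n); K=np.array([[c['fx'],0,c['cx']],[0,c['fy'],c['cy']],[0,0,1.]])
    p=cv2.undistortPoints(np.array(uv,float).reshape(-1,1,2),K,c['D']).reshape(-1,2)
    d=np.c_[p[:,0],-p[:,1],-np.ones(len(p))]
    return c['position'],R.from_quat(c['rotation']).apply(d)
def plane(n,uv,z):
    o,d=ray(n,uv); return o+d*((z-o[2])/d[:,2])[:,None]
def proj(n,P):
    c=calibration(n); K=np.array([[c['fx'],0,c['cx']],[0,c['fy'],c['cy']],[0,0,1.]])
    q=R.from_quat(c['rotation']).inv().apply(np.atleast_2d(P)-c['position'])
    q=q*[1,-1,-1]
    return cv2.projectPoints(q,np.zeros(3),np.zeros(3),K,c['D'])[0].reshape(-1,2)
def tri(uv1,uv2):
    o1,d1=ray("scene",[uv1]);o2,d2=ray("top",[uv2]);d1=d1[0]/np.linalg.norm(d1);d2=d2[0]/np.linalg.norm(d2)
    A=np.c_[d1,-d2];s=np.linalg.lstsq(A,o2-o1,rcond=None)[0]
    a=o1+d1*s[0];b=o2+d2*s[1];return (a+b)/2,np.linalg.norm(a-b)
def snap(n,name,crop=None,k=1):
    im=cv2.cvtColor(get_image(n),cv2.COLOR_RGB2BGR); cv2.imwrite(f"pics/{name}_raw.png",im)
    if crop: x0,y0,x1,y1=crop; im=im[y0:y1,x0:x1]
    im=cv2.resize(im,None,fx=k,fy=k,interpolation=cv2.INTER_CUBIC); cv2.imwrite(f"pics/{name}.png",im)
E
python3 - <<'E'
from h import *
im=cv2.imread("pics/top0.png");
for nm,(x0,y0,x1,y1) in dict(a=(80,90,300,260),b=(300,80,500,270)).items():
    cv2.imwrite(f"pics/t0{nm}.png",cv2.resize(im[y0:y1,x0:x1],None,fx=3.5 if nm=='a' else 3,fy=3.5 if nm=='a' else 3,interpolation=cv2.INTER_CUBIC))
im=cv2.imread("pics/scene0.png");x0,y0,x1,y1=280,220,480,370
cv2.imwrite("pics/s0a.png",cv2.resize(im[y0:y1,x0:x1],None,fx=4,fy=4,interpolation=cv2.INTER_CUBIC))
E
```

```text
(no output)
```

View pics/t0a.png

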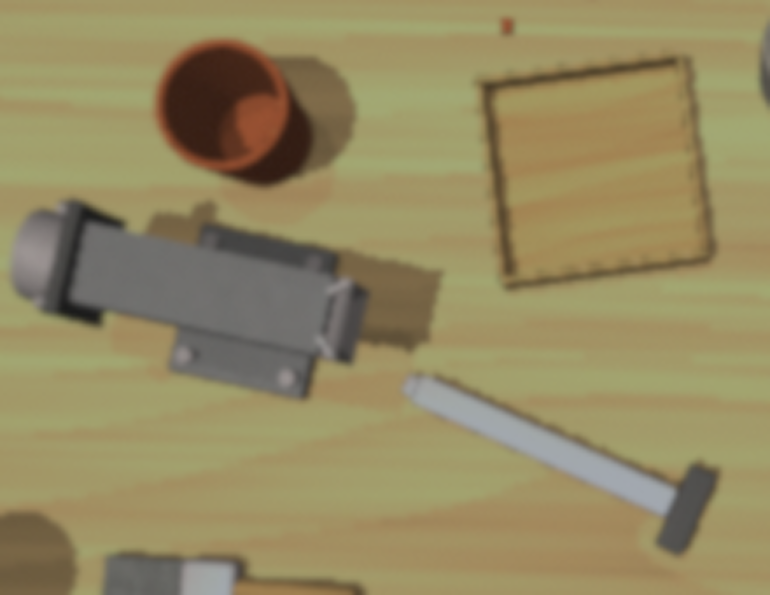

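View pics/t0b.png

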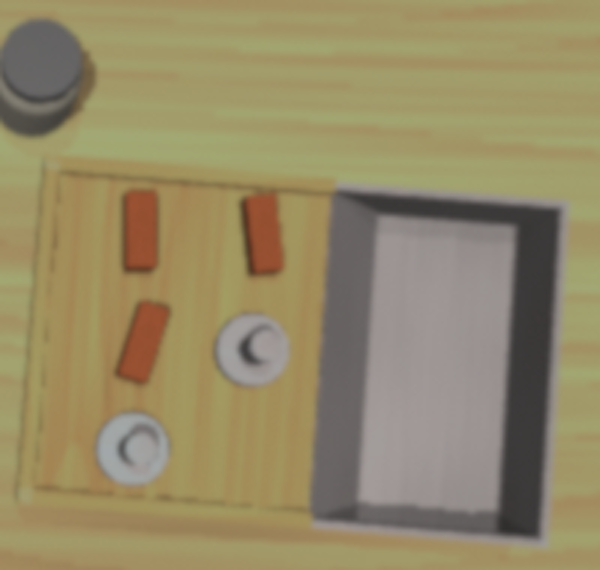

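View pics/s0a.png

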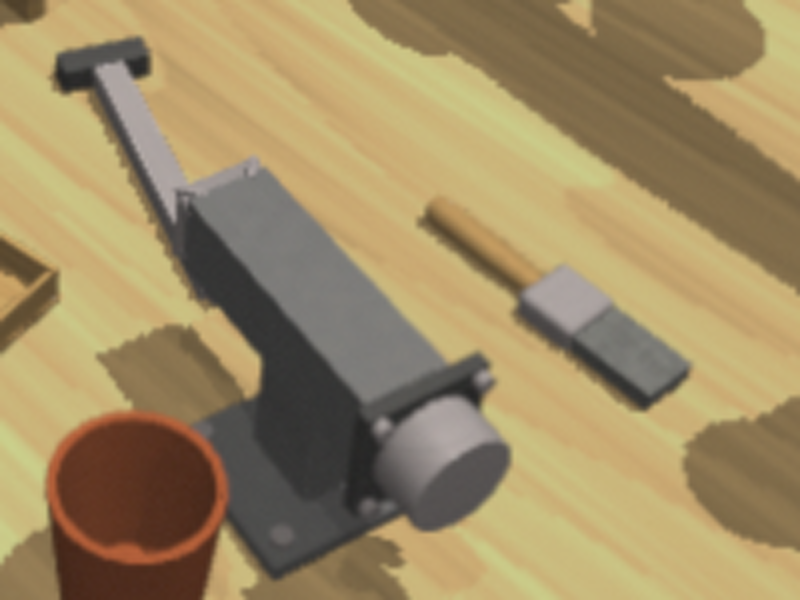

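```bash
python3 - <<'E'
from h import *
im=cv2.imread("pics/top0.png"); hsv=cv2.cvtColor(im,cv2.COLOR_BGR2HSV)
def show(p): x,y=p; return hsv[y,x]
for nm,p in dict(ram=(235,217),barrel=(140,170),flare=(178,182),xbar=(276,236),disc=(377,191),boss=(388,196),bar=(347,156),foot=(150,195)).items(): print(nm,show(p))
# bars
m=cv2.inRange(hsv,(0,140,90),(14,255,255)); m[:, :300]=0; m[:,420:]=0;m[:120]=0; m[270:]=0
for c in cv2.findContours(m,cv2.RETR_EXTERNAL,cv2.CHAIN_APPROX_NONE)[0]:
    if cv2.contourArea(c)>60:
        w=plane("top",c.reshape(-1,2),114)[:,:2].astype(np.float32)
        r=cv2.minAreaRect(w); print("bar",np.round(r[0]),np.round(r[1]),r[2], cv2.boxPoints(r).round().tolist())
m=cv2.inRange(hsv,(0,0,110),(180,50,255)); 
for c in cv2.findContours(m,cv2.RETR_EXTERNAL,cv2.CHAIN_APPROX_NONE)[0]:
    a=cv2.contourArea(c)
    if a>100:
        p=c.reshape(-1,2); r=cv2.minAreaRect(c); print("grey",a,p.mean(0).round(),np.round(r[0]),np.round(r[1]),round(r[2],1))
# shaft
rm=m.copy(); n,l,s,cc=cv2.connectedComponentsWithStats(rm); i=l[217,235]
pts=np.argwhere(l==i)[:,::-1]; 
w=plane("top",pts,22)[:,:2].astype(np.float32); r=cv2.minAreaRect(w); print("ram",s[i],r,cv2.boxPoints(r).round(1).tolist())
vx=cv2.fitLine(w,cv2.DIST_L2,0,.01,.01).ravel(); print(vx)
for p in [(310,137),(336/3+300,80+185/3),(313/3+300,80+518/3),(25/3+300,80+495/3),(45/3+300,80+160/3)]: print("ledge",p,plane("top",[p],94).round(0))
for p in [(80+482/3.5,90+82/3.5),(80+688/3.5,90+58/3.5),(80+713/3.5,90+258/3.5),(80+505/3.5,90+286/3.5)]: print("tray",plane("top",[p],30).round(0))
E
```

```text
ram [100  13 171]
barrel [ 20   7 112]
flare [ 6 14 88]
xbar [20  9 81]
disc [  6   8 162]
boss [  3  14 162]
bar [  9 172 151]
foot [ 20   7 105]
bar [ 520. -191.] [24. 61.] 72.86856079101562 [[487.0, -194.0], [545.0, -211.0], [552.0, -188.0], [494.0, -170.0]]
bar [ 604. -280.] [61. 25.] 8.014189720153809 [[572.0, -272.0], [576.0, -297.0], [636.0, -288.0], [632.0, -264.0]]
bar [ 605. -186.] [60. 23.] 1.2093994617462158 [[575.0, -176.0], [575.0, -198.0], [635.0, -197.0], [635.0, -174.0]]
grey 101.0 [220. 414.] [221. 412.] [12. 13.] 0.0
grey 328.0 [256. 414.] [256. 412.] [47. 15.] -0.0
grey 146.5 [298. 409.] [296. 408.] [12. 23.] 0.0
grey 381.5 [267. 378.] [268. 378.] [59. 19.] 17.5
grey 254.0 [ 22. 298.] [ 21. 297.] [72. 18.] 67.6
grey 236.5 [138. 258.] [136. 258.] [16. 19.] 90.0
grey 434.5 [344. 229.] [344. 229.] [24. 23.] 45.0
grey 716.5 [234. 216.] [234. 216.] [84. 10.] 24.2
grey 106.5 [146. 196.] [147. 195.] [37.  8.] 12.7
grey 427.0 [384. 196.] [384. 196.] [23. 23.] 90.0
grey 1439.5 [142. 173.] [141. 173.] [75. 24.] 12.8
grey 4501.0 [445. 201.] [445. 202.] [48. 98.] 3.7
grey 211
[... 303 characters left out ...]
5 197  78  41 799] ((463.45751953125, 76.34809875488281), (208.2435302734375, 24.07826805114746), 67.43131256103516) [[412.3999938964844, -15.199999809265137], [434.6000061035156, -24.399999618530273], [514.5, 167.89999389648438], [492.29998779296875, 177.10000610351562]]
[3.8469502e-01 9.2304373e-01 4.6295276e+02 7.5113953e+01]
ledge (310, 137) [[ 651. -104.   94.]]
ledge (412.0, 141.66666666666666) [[ 646. -341.   94.]]
ledge (404.3333333333333, 252.66666666666666) [[ 389. -327.   94.]]
ledge (308.3333333333333, 245.0) [[ 400. -107.   94.]]
ledge (315.0, 133.33333333333334) [[ 660. -116.   94.]]
tray [[718. 123.  30.]]
tray [[739. -23.  30.]]
tray [[597. -45.  30.]]
tray [[573. 102.  30.]]
```

```bash
python3 - <<'E'
from h import *
im=cv2.imread("pics/top0.png");a=cv2.resize(im[150:210,140:200],None,fx=9,fy=9,interpolation=cv2.INTER_CUBIC)
im2=cv2.imread("pics/scene0.png");b=cv2.resize(im2[245:305,310:370],None,fx=9,fy=9,interpolation=cv2.INTER_CUBIC)
cv2.imwrite("pics/m.png",cv2.resize(np.hstack([a,b]),(800,400)))
hsv=cv2.cvtColor(im,cv2.COLOR_BGR2HSV)
m=cv2.inRange(hsv,(0,0,95),(180,50,255)); m[:150]=0;m[195:]=0;m[:,:105]=0;m[:,172:]=0
n,l,s,cc=cv2.connectedComponentsWithStats(m);i=l[170,140]
w=plane("top",np.argwhere(l==i)[:,::-1],145.5)[:,:2].astype(np.float32); print(s[i],cv2.minAreaRect(w),cv2.fitLine(w,cv2.DIST_L2,0,.01,.01).ravel())
E
```

```text
[ 105  154   67   41 1859] ((540.2586059570312, 277.4867858886719), (158.35720825195312, 80.02996826171875), 82.10088348388672) [2.7538791e-01 9.6133316e-01 5.4517847e+02 2.7314209e+02]
```

View pics/m.png

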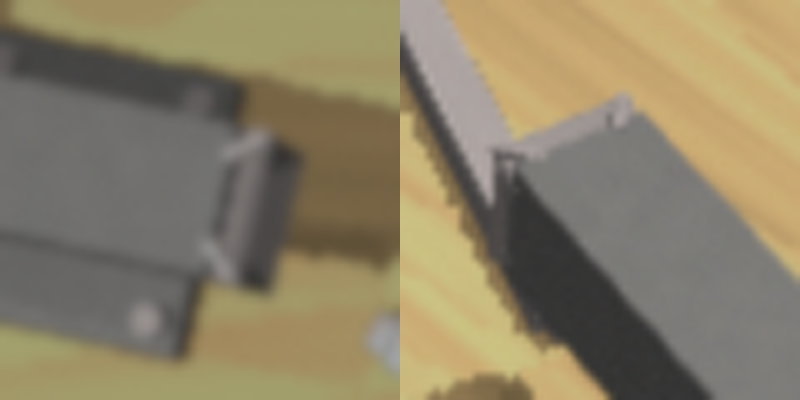

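```bash
python3 - <<'E'
from h import *
g=cv2.cvtColor(cv2.imread("pics/top0.png"),cv2.COLOR_BGR2GRAY).astype(int)
for x in (110,120,130,140,150,160,165,170): print(x,g[145:212,x].tolist())
s=cv2.cvtColor(cv2.imread("pics/scene0.png"),cv2.COLOR_BGR2GRAY).astype(int)
for y in (265,270,275,285,295,305): print(y,s[y,320:400].tolist())
E
```

```text
110 [146, 146, 147, 147, 141, 118, 81, 47, 44, 72, 98, 108, 110, 110, 111, 110, 109, 110, 110, 110, 110, 110, 110, 110, 111, 111, 111, 111, 111, 111, 111, 108, 102, 99, 117, 133, 137, 139, 142, 145, 146, 147, 149, 150, 151, 152, 155, 157, 159, 156, 152, 148, 147, 149, 152, 153, 153, 152, 152, 152, 152, 153, 153, 155, 155, 154, 152]
120 [146, 146, 147, 149, 149, 150, 149, 150, 149, 147, 142, 130, 118, 112, 111, 111, 111, 110, 111, 111, 111, 110, 110, 111, 110, 110, 111, 111, 112, 111, 112, 112, 112, 111, 106, 106, 123, 138, 143, 142, 142, 141, 143, 143, 144, 144, 147, 152, 154, 152, 150, 148, 149, 150, 152, 154, 154, 153, 153, 153, 153, 154, 155, 154, 151, 149, 150]
130 [145, 146, 147, 149, 148, 138, 118, 103, 100, 100, 101, 102, 104, 106, 110, 110, 111, 111, 111, 111, 110, 110, 111, 111, 112, 112, 112, 112, 112, 112, 111, 112, 112, 112, 111, 111, 106, 98, 103, 112, 114, 113, 111, 112, 118, 125, 129, 126, 120, 113, 110, 121, 139, 149, 152, 154, 155, 154, 153, 153, 154, 153, 153, 150, 149, 149, 151]
140 [144, 138, 125, 110, 104, 104, 105, 102, 92, 78, 72, 79, 87, 90, 90, 93, 99, 107, 1
[... 3212 characters left out ...]
 58, 53, 53, 52, 52, 53, 53, 53, 52, 53, 53, 53, 53, 55, 70, 104, 120, 123, 124, 124, 123, 124, 126, 124, 124, 123, 124, 125, 125, 126, 127, 126, 126, 126, 125, 126, 125, 124, 124, 123, 124, 125, 127, 147, 173, 182, 183, 183, 182, 182, 180, 178, 175, 176, 177, 179, 179, 177, 175, 172, 173, 171, 170, 170, 172, 174]
305 [119, 117, 115, 112, 108, 97, 94, 94, 95, 101, 130, 167, 176, 176, 176, 177, 177, 179, 180, 179, 173, 137, 79, 57, 54, 53, 54, 54, 53, 52, 55, 53, 53, 53, 53, 52, 64, 91, 117, 125, 126, 126, 126, 126, 125, 126, 125, 125, 125, 124, 125, 124, 123, 124, 124, 125, 124, 124, 125, 125, 125, 124, 124, 124, 125, 127, 137, 157, 175, 182, 184, 183, 181, 182, 182, 182, 181, 180, 177, 175]
```

```bash
python3 - <<'E'
from h import *
Z=145.5
def ln(n,p):
    w=plane(n,p,Z)[:,:2]; v=cv2.fitLine(w.astype(np.float32),cv2.DIST_L2,0,.01,.01).ravel(); 
    if v[1]<0: v[:2]*=-1
    return v
A=ln("top",[(120,156.5),(150,163),(160,165),(165,166.2)]);B=ln("top",[(120,179.5),(130,181.6),(150,186.3),(160,188.3),(165,189.4)])
C=ln("scene",[(331,275),(339.8,285),(348.6,295),(357,305)]);D=ln("scene",[(349.8,265),(359.2,275),(367.8,285),(377.3,295),(386.7,305)])
for v in(A,B,C,D): print(np.degrees(np.arctan2(v[1],v[0])).round(2), "x at y=200:",v[2]+(200-v[3])*v[0]/v[1])
# flare
for z in (139,147.5): print(z,plane("top",[(179.8,171),(175.7,192.3)],z).round(1))
for z in (92.5,101): print(z,plane("top",[(185,173.3),(180.5,193.5)],z).round(1))
# scene flare top outer: panel right coords (495,150)->(625,100), barrel edge (515,165),(640,115)
f=lambda u,v:(310+(u-400)*.15,245+v*.15)
print(plane("scene",[f(495,150),f(625,98)],147.5).round(1))
# dies
for nm,t,disc,boss in [("dieA",None,(300+133/3,80+448/3),(300+140/3,80+446/3)),("dieB",None,(300+252/3,80+350/3),(300+263/3,80+345/3))]:
    print(nm,plane("top",[disc],100).round(1),plane("top",[boss],144).round(1))
print(plane("scene",[(223,180),(264,184)],102).round(1))
E
```

```text
79.46 x at y=200: 562.8499
79.1 x at y=200: 511.52768
79.19 x at y=200: 564.1042
78.71 x at y=200: 511.2768
139 [[557.  185.5 139. ]
 [509.3 192.7 139. ]]
147.5 [[555.9 183.4 147.5]
 [508.6 190.6 147.5]]
92.5 [[558.1 184.6  92.5]
 [510.6 193.2  92.5]]
101 [[557.  182.6 101. ]
 [509.9 191.2 101. ]]
[[563.6 187.9 147.5]
 [514.5 197.9 147.5]]
dieA [[ 438.1 -188.1  100. ]] [[ 439.4 -187.   144. ]]
dieB [[ 515.7 -277.4  100. ]] [[ 515.9 -275.2  144. ]]
[[ 510.7 -285.   102. ]
 [ 433.  -193.7  102. ]]
```

```bash
cat >> h.py <<'E'
def goal(*targets):
    """each target (x,y,z,a_deg): print shifts in m in current tool axes and turn"""
    s=read_state(); r=R.from_quat(s['ee_rot']); m=r.as_matrix(); a0=np.degrees(np.arctan2(m[1,0],m[0,0]))
    print('clk',round(s['clock'],2),'pos',s['position'].round(1),'a',a0.round(2),'tilt',m[:,2].round(3),'F',s['contact_force'].round(1),'w',round(s['gripper_width'],1),'j6',s['joints'][5].round(2))
    for x,y,z,a in targets:
        d=r.inv().apply(np.array([x,y,z])-s['position'])/1000; t=-(((a-a0)+180)%360-180)
        print((x,y,z,a),'->',d.round(4).tolist(),round(t,1))
E
python3 -c "
from h import *
goal((448,39.4,120,-112.6),(448,39.4,21,-112.6))"
```

```text
clk 0.1 pos [254.  570.5 247.3] a -24.01 tilt [-0.001 -0.002 -1.   ] F [0.1 0.6 0.3] w 85.5 j6 -0.26
(448, 39.4, 120, -112.6) -> [0.3933, 0.406, 0.1282] 88.6
(448, 39.4, 21, -112.6) -> [0.3933, 0.4058, 0.2272] 88.6
```

Request:
{"op": "jog_arm", "data": {"increments": [[0.04, 0.04, 0, 9], [0.08, 0.081, 0, 18], [0.12, 0.122, 0, 27], [0.16, 0.162, 0, 36], [0.2, 0.203, 0, 45], [0.24, 0.244, 0.02, 54], [0.275, 0.284, 0.04, 63], [0.315, 0.325, 0.06, 72], [0.355, 0.365, 0.08, 80.5], [0.393, 0.406, 0.1, 88.6]], "hand": 1}}

```text
clock: 1.35
position: [448.1, 37.9, 147.6]
ee_rot: [-0.553, 0.833, -0.001, -0.001]
contact_force: [2.4, 0.6, 0.9]
gripper_width: 85.3
```

```bash
python3 -c "
from h import *
goal((448,39.4,60,-112.6),(448,39.4,21,-112.6))
snap('top','t1',(150,150,350,290),4)"
```

```text
clk 1.35 pos [448.1  37.9 147.6] a -112.85 tilt [-0.    -0.002 -1.   ] F [2.4 0.6 0.9] w 85.3 j6 -0.85
(448, 39.4, 60, -112.6) -> [-0.0015, 0.0007, 0.0876] -0.2
(448, 39.4, 21, -112.6) -> [-0.0015, 0.0008, 0.1266] -0.2
```

View pics/t1.png

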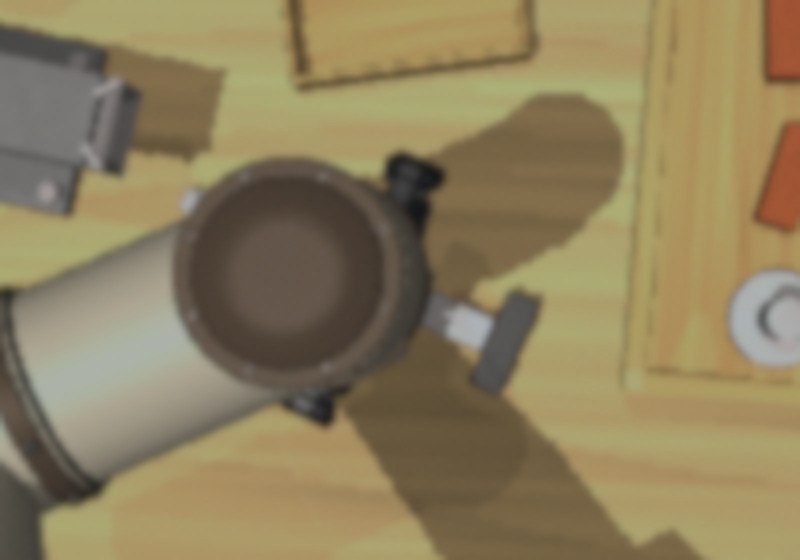

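The gripper stands over the grey ram, with its crossbar still at (276,236) and the fingers straddling the shaft. Next I descend and grip.

Request:
{"op": "jog_arm", "data": {"increments": [[-0.0015, 0.0007, 0.04, -0.2], [-0.0015, 0.0007, 0.085, -0.2], [-0.0015, 0.0007, 0.11, -0.2], [-0.0015, 0.0007, 0.125, -0.2], [-0.0015, 0.0007, 0.126, -0.2]]}}

```text
clock: 2.02
position: [445.1, 33.7, 17.7]
ee_rot: [-0.55, 0.835, 0.0, -0.006]
contact_force: [-0.1, 0.3, 0.7]
gripper_width: 85.6
```

Request:
{"op": "jog_arm", "data": {"increments": [[0, 0, 0, 0], [0, 0, 0, 0], [0, 0, 0, 0], [0, 0, 0, 0], [0, 0, 0, 0], [0, 0, 0, 0]], "hand": -1}}

```text
clock: 2.78
position: [445.7, 33.9, 18.5]
ee_rot: [-0.55, 0.835, 0.0, -0.005]
contact_force: [-0.7, 1.1, 5.9]
gripper_width: 20.7
```

```bash
python3 -c "
from h import *
goal((448,39.4,135,-112.6),(448,39.4,135,-100.9),(503.8,26,131,-100.9))
snap('top','t2',(150,150,350,290),4)
snap('scene','s2',(280,200,400,290),6)"
```

```text
clk 2.77 pos [445.7  33.9  18.5] a -113.2 tilt [-0.008 -0.005 -1.   ] F [-0.7  1.1  5.9] w 20.7 j6 -0.85
(448, 39.4, 135, -112.6) -> [-0.005, 0.0007, -0.1166] -0.6
(448, 39.4, 135, -100.9) -> [-0.005, 0.0007, -0.1166] -12.3
(503.8, 26, 131, -100.9) -> [-0.0147, -0.0559, -0.113] -12.3
```

View pics/s2.png

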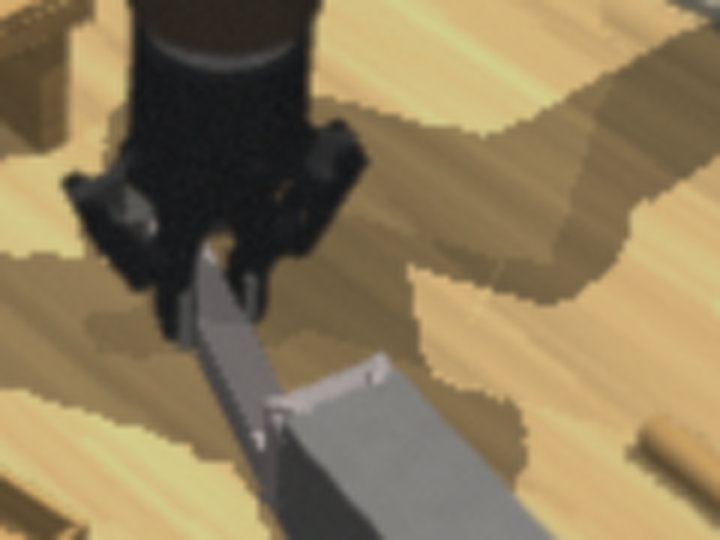

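The shaft is gripped 41 mm aft of mid-shaft with an opening of 20.7 mm. I'll back away from the barrel a little while lifting.

Request:
{"op": "jog_arm", "data": {"increments": [[0.005, 0, -0.01, 0], [0.02, 0, -0.02, 0], [0.02, -0.005, -0.05, 0], [0.02, -0.015, -0.08, 0], [0.01, -0.03, -0.11, -4], [0, -0.04, -0.113, -8], [-0.005, -0.0535, -0.113, -12.3], [-0.007, -0.0575, -0.113, -12.3], [-0.007, -0.0575, -0.113, -12.3]]}}

```text
clock: 4.0
position: [501.4, 17.7, 130.9]
ee_rot: [-0.636, 0.772, 0.001, -0.005]
contact_force: [0.4, -0.7, -2.0]
gripper_width: 21.2
```

```bash
python3 -c "
from h import *
goal((502.7,20,127.5,-100.9))
snap('top','t3',(150,150,350,290),4)
snap('scene','s3',(280,200,400,290),6)"
```

```text
clk 4.0 pos [501.4  17.7 130.9] a -101.02 tilt [-0.01  -0.005 -1.   ] F [ 0.4 -0.7 -2. ] w 21.2 j6 -0.55
(502.7, 20, 127.5, -100.9) -> [-0.0025, -0.0008, 0.0034] -0.1
```

View pics/t3.png

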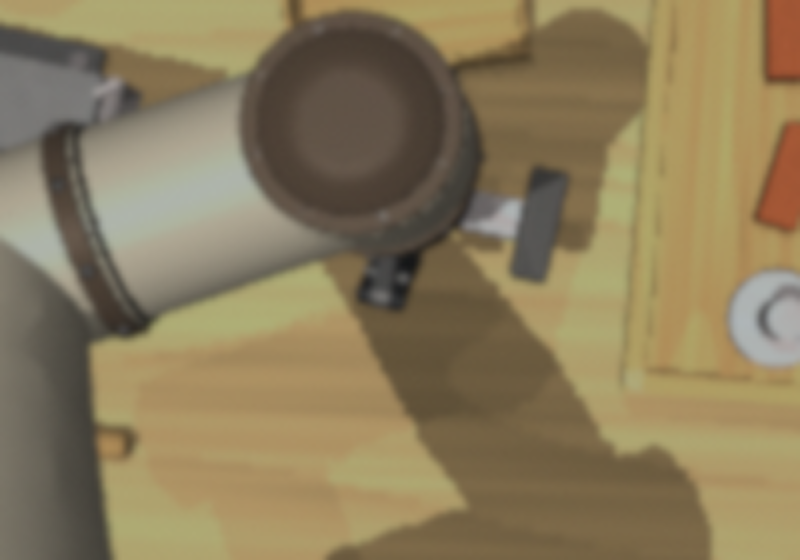

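View pics/s3.png

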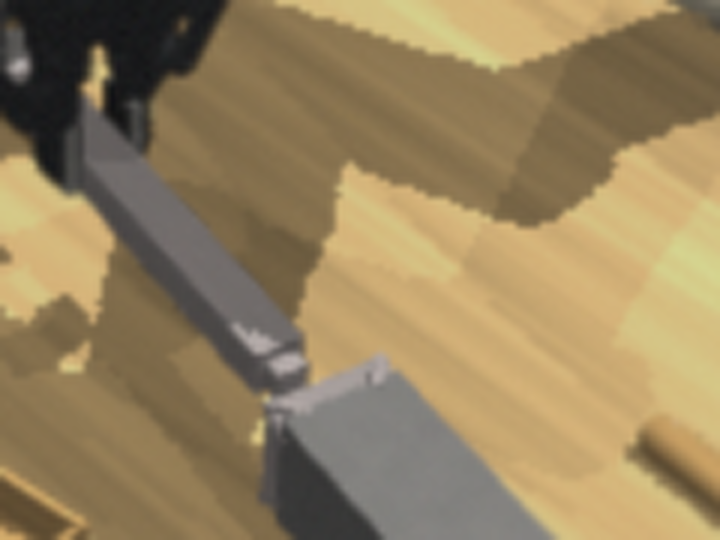

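```bash
python3 -c "
from h import *
d=np.array([.1912,.9816,0]);n=np.array([530.2,165.9,123.4]);l=np.array([-.9816,.1912,0]);u=np.array([0,0,1])
P=[n+sl*7.5*l+su*7.5*u for sl,su in((1,1),(-1,1),(-1,-1),(1,-1))]
P+= [n-10*d+sl*11*l+11*u for sl in(1,-1)]
M=np.array([535,188,120.])
P+= [M+sl*27.5*l+27.5*u for sl in(1,-1)]
print(((proj('scene',P)-[280,200])*6).round(0).tolist())
# shaft tilt: 
"
```

```text
[[305.0, 356.0], [271.0, 370.0], [269.0, 399.0], [303.0, 385.0], [298.0, 330.0], [249.0, 350.0], [386.0, 343.0], [259.0, 395.0]]
```

Projected nose corners land within about 1 px of those seen, and the nose sits about 22 mm in front of the mouth and in line with it. I'll lower it 3 mm and insert slowly.

Request:
{"op": "jog_arm", "data": {"increments": [[0, -0.001, 0.0035, 0], [-0.01, -0.001, 0.0035, 0], [-0.02, -0.001, 0.0035, 0], [-0.03, -0.001, 0.0035, 0], [-0.04, -0.001, 0.0035, 0], [-0.05, -0.001, 0.0035, 0], [-0.06, -0.001, 0.0035, 0]]}}

```text
clock: 4.97
position: [513.8, 77.3, 126.9]
ee_rot: [-0.636, 0.771, 0.001, -0.005]
contact_force: [0.2, -0.3, -2.2]
gripper_width: 20.9
```

```bash
python3 -c "
from h import *
goal((502.7+.19*110,20+.982*110,127.5,-100.9))
snap('scene','s4',(280,200,400,290),6)"
```

```text
clk 4.97 pos [513.8  77.3 126.9] a -100.96 tilt [-0.01  -0.006 -1.   ] F [ 0.2 -0.3 -2.2] w 20.9 j6 -0.65
(523.6, 128.01999999999998, 127.5, -100.9) -> [-0.0517, -0.0, -0.001] -0.1
```

View pics/s4.png

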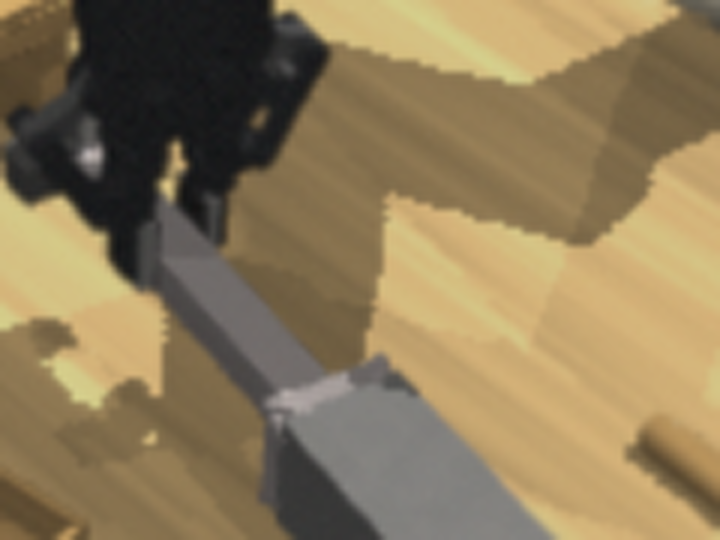

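Request:
{"op": "jog_arm", "data": {"increments": [[-0.01, 0, -0.0005, 0], [-0.02, 0, -0.0005, 0], [-0.03, 0, -0.0005, 0], [-0.04, 0, -0.0005, 0], [-0.05, 0, -0.0005, 0], [-0.06, 0, -0.0005, 0], [-0.067, 0, -0.0005, 0]]}}

```text
clock: 5.9
position: [527.1, 144.7, 127.0]
ee_rot: [-0.637, 0.771, 0.001, -0.005]
contact_force: [-0.2, -0.1, -2.4]
gripper_width: 20.3
```

```bash
python3 -c "
from h import *
goal((502.7+.19*130,20+.982*130,127.5,-100.9))
snap('scene','s5',(280,200,400,290),6)"
```

```text
clk 5.9 pos [527.1 144.7 127. ] a -100.89 tilt [-0.009 -0.005 -1.   ] F [-0.2 -0.1 -2.4] w 20.3 j6 -0.75
(527.4, 147.66, 127.5, -100.9) -> [-0.003, 0.0003, -0.0005] 0.0
```

View pics/s5.png

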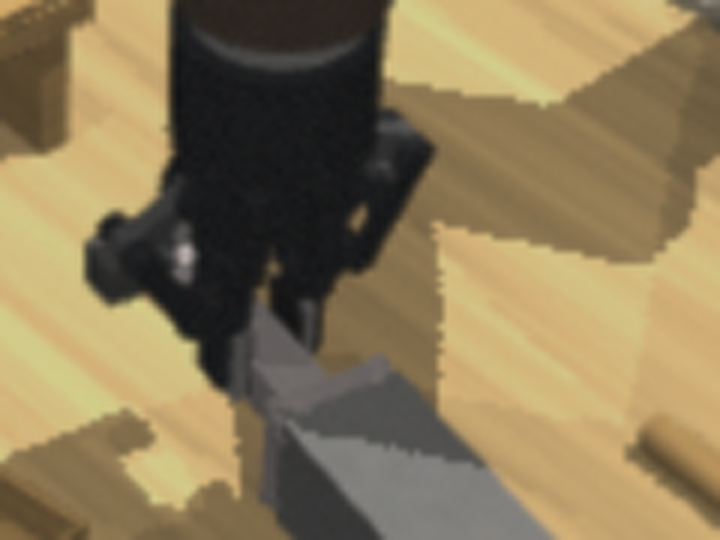

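Request:
{"op": "jog_arm", "data": {"increments": [[0, 0, 0, 0], [0, 0, 0, 0], [0, 0, 0, 0], [0, 0, 0, 0], [0, 0, 0, 0], [0, 0, 0, 0], [0, 0, 0, 0]], "hand": 1}}

```text
clock: 6.82
position: [527.4, 145.2, 127.0]
ee_rot: [-0.637, 0.771, 0.001, -0.005]
contact_force: [1.5, -0.0, -0.0]
gripper_width: 85.2
```

Request:
{"op": "jog_arm", "data": {"increments": [[0.017, 0, 0, 0], [0.034, 0, 0, 0], [0.034, 0, 0, 0]]}}

```text
clock: 7.2
position: [520.5, 110.1, 127.3]
ee_rot: [-0.636, 0.772, 0.001, -0.005]
contact_force: [-0.2, -0.1, 0.0]
gripper_width: 85.4
```

```bash
python3 -c "
from h import *
goal()
snap('scene','s6',(280,200,400,290),6);snap('top','t6',(150,150,350,290),4)"
```

```text
clk 7.2 pos [520.5 110.1 127.3] a -100.98 tilt [-0.009 -0.005 -1.   ] F [-0.2 -0.1  0. ] w 85.4 j6 -0.71
```

View pics/s6.png

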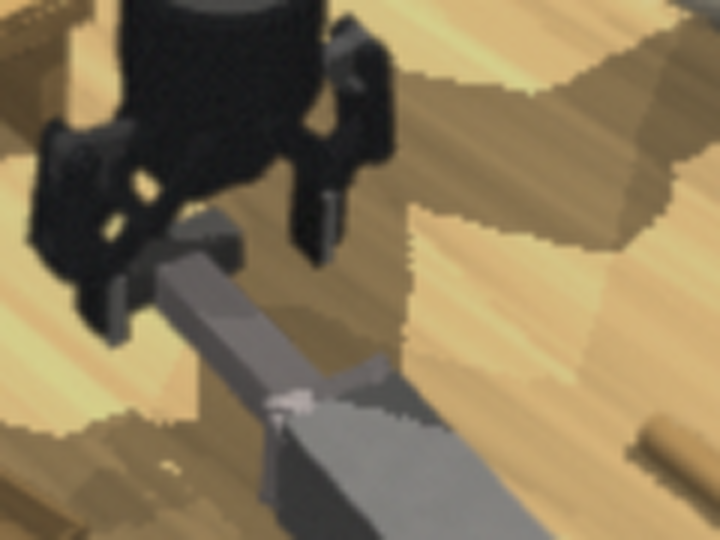

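View pics/t6.png

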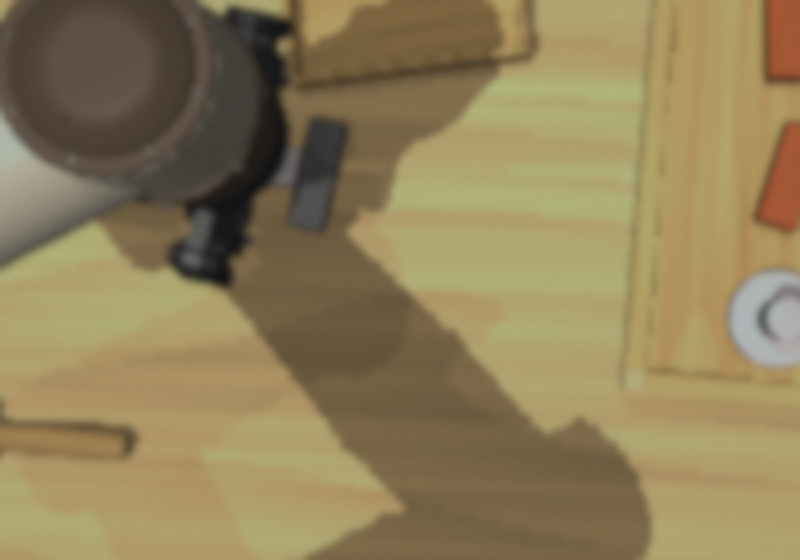

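The ram was released and rests in the bore, with its crossbar in top view at (229,193). I'll regrip near the tail, about 75 mm aft of mid-shaft, and drive.

Request:
{"op": "jog_arm", "data": {"increments": [[0, 0, 0.004, 0], [0, 0, 0.004, 0], [0, 0, 0.004, 0], [0, 0, 0.004, 0], [0, 0, 0.004, 0], [0, 0, 0.004, 0], [0, 0, 0.004, 0]], "hand": -1}}

```text
clock: 8.18
position: [521.1, 111.4, 123.5]
ee_rot: [-0.637, 0.771, 0.001, -0.004]
contact_force: [-2.0, 1.1, 1.7]
gripper_width: 20.4
```

Request:
{"op": "jog_arm", "data": {"increments": [[-0.006, 0, -0.001, 0], [-0.012, 0, -0.001, 0], [-0.018, 0, -0.0015, 0], [-0.024, 0, -0.002, 0], [-0.03, 0, -0.002, 0], [-0.035, 0, -0.002, 0], [-0.04, 0, -0.002, 0]]}}

```text
clock: 9.05
position: [527.7, 148.2, 126.0]
ee_rot: [-0.637, 0.771, -0.0, -0.008]
contact_force: [-2.8, -10.5, 7.2]
gripper_width: 20.8
```

```bash
python3 -c "
from h import *
goal()
snap('scene','s7',(280,200,400,290),6)"
```

```text
clk 9.05 pos [527.7 148.2 126. ] a -100.88 tilt [-0.011 -0.01  -1.   ] F [ -2.8 -10.5   7.2] w 20.8 j6 -0.76
```

View pics/s7.png

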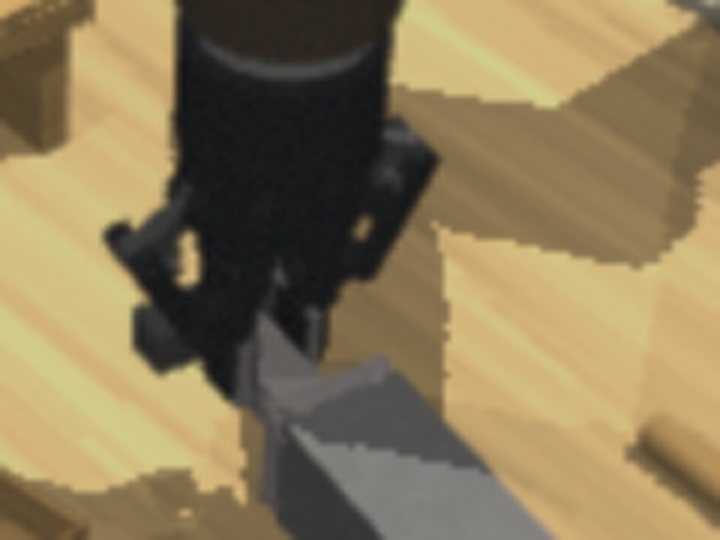

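Request:
{"op": "jog_arm", "data": {"increments": [[-0.004, 0, -0.0015, 0], [-0.008, 0, -0.0015, 0], [-0.012, 0, -0.0015, 0], [-0.016, 0, -0.0015, 0]]}}

```text
clock: 9.6
position: [530.1, 163.2, 127.1]
ee_rot: [-0.637, 0.771, -0.001, -0.01]
contact_force: [0.2, -15.8, 1.8]
gripper_width: 20.5
```

```bash
python3 -c "
from h import *
goal()
snap('scene','s8',(280,200,400,290),6)"
```

```text
clk 9.6 pos [530.1 163.2 127.1] a -100.84 tilt [-0.014 -0.014 -1.   ] F [  0.2 -15.8   1.8] w 20.5 j6 -0.79
```

View pics/s8.png

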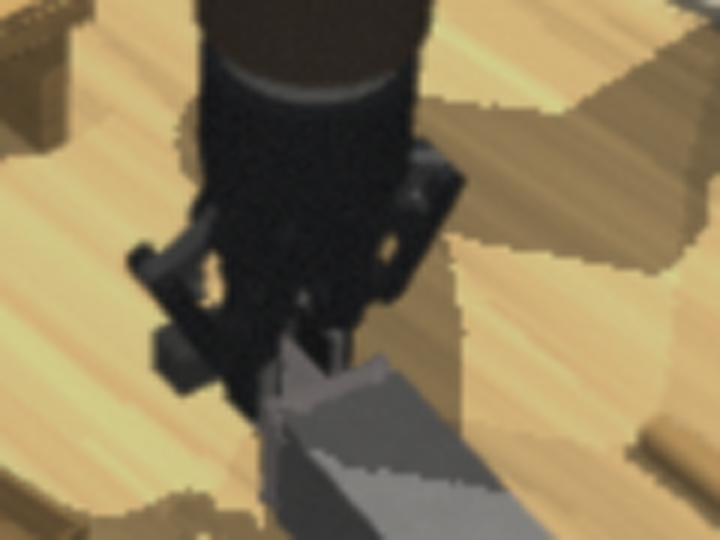

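Request:
{"op": "jog_arm", "data": {"increments": [[0, 0, 0, 0], [0, 0, 0, 0], [0, 0, 0, 0], [0, 0, 0, 0], [0, 0, 0, 0], [0, 0, -0.03, 0], [0.02, 0, -0.08, 0], [0.07, 0, -0.08, 0], [0.12, 0, -0.08, 0], [0.16, 0, -0.08, 0]], "hand": 1}}

```text
clock: 10.9
position: [500.6, 5.6, 210.0]
ee_rot: [-0.637, 0.771, -0.001, -0.01]
contact_force: [-0.2, 0.1, 0.7]
gripper_width: 85.5
```

```bash
python3 -c "
from h import *
goal()
snap('scene','s9',(280,200,400,290),6);snap('top','t9',(100,130,300,270),4)"
```

```text
clk 10.9 pos [500.6   5.6 210. ] a -100.86 tilt [-0.013 -0.014 -1.   ] F [-0.2  0.1  0.7] w 85.5 j6 -0.54
```

View pics/s9.png

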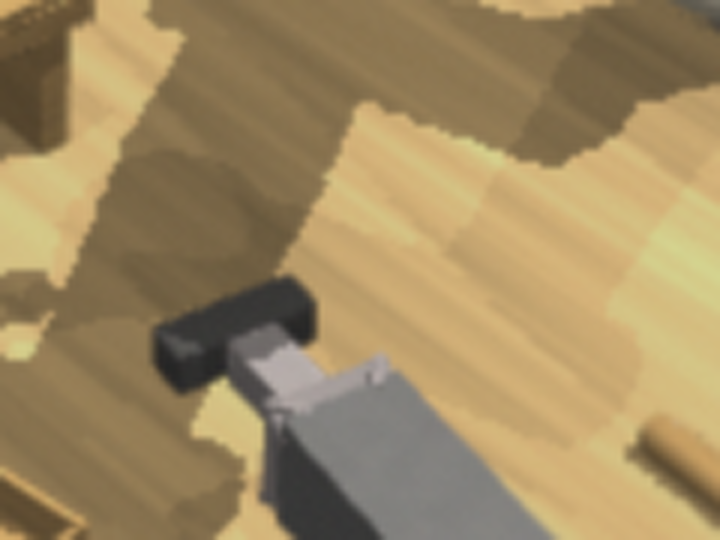

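View pics/t9.png

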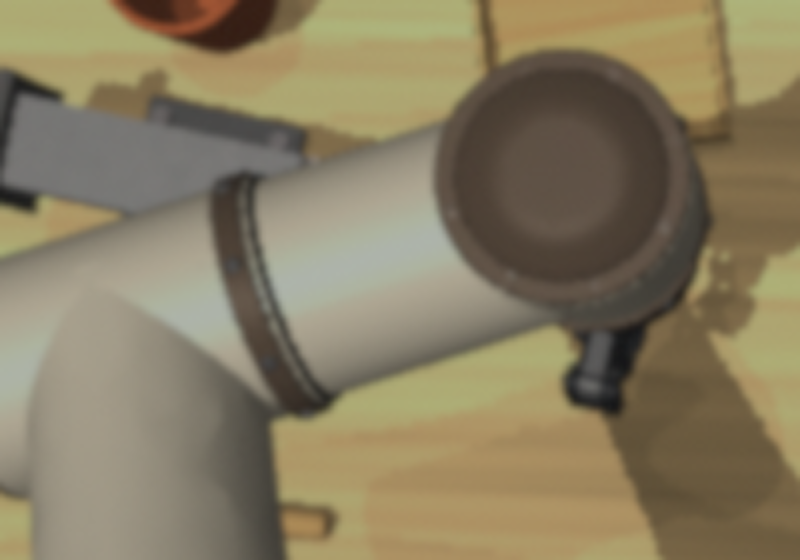

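```bash
python3 -c "
from h import *
d=np.array([.1891,.982]);M=np.array([535,188.])
for z in(127,130):
  w=plane('scene',np.array([(155,326),(290,276),(316,312),(182,356)])/6+[280,200],z)[:,:2]
  print(z,((w-M)@d).round(1),((w-M)@[-d[1],d[0]]).round(1))
  w=plane('scene',np.array([(268,403),(383,357)])/6+[280,200],147)[:,:2]; print('flare',((w-M)@d).round(1))
"
```

```text
127 [-67.2 -65.8 -44.  -48.3] [-30.2  29.8  27.4 -29.7]
flare [4.5 5. ]
130 [-64.5 -63.1 -41.4 -45.7] [-31.9  27.9  25.5 -31.4]
flare [4.5 5. ]
```

Request:
{"op": "jog_arm", "data": {"increments": [[0, 0, 0.04, 0], [0, 0, 0.083, 0], [-0.03, 0, 0.083, 0], [-0.06, 0, 0.083, 0], [-0.08, 0, 0.083, 0], [-0.088, 0, 0.083, 0], [-0.094, 0, 0.083, 0], [-0.098, 0, 0.083, 0]], "hand": -1}}

```text
clock: 12.0
position: [517.5, 99.2, 125.4]
ee_rot: [-0.635, 0.772, -0.001, -0.01]
contact_force: [-0.3, -0.3, 0.4]
gripper_width: -0.2
```

Request:
{"op": "jog_arm", "data": {"increments": [[-0.003, 0, 0, 0], [-0.006, 0, 0, 0]]}}

```text
clock: 12.25
position: [518.6, 104.9, 125.4]
ee_rot: [-0.635, 0.772, -0.001, -0.01]
contact_force: [0.0, 0.4, 0.8]
gripper_width: -0.2
```

Request:
{"op": "jog_arm", "data": {"increments": [[-0.003, 0, 0, 0], [-0.006, 0, 0, 0]]}}

```text
clock: 12.5
position: [517.5, 106.5, 125.1]
ee_rot: [-0.635, 0.772, -0.002, -0.016]
contact_force: [0.6, -20.0, 3.8]
gripper_width: -0.2
```

Request:
{"op": "jog_arm", "data": {"increments": [[-0.003, 0, 0, 0], [-0.005, 0, 0, 0]]}}

```text
clock: 12.75
position: [517.2, 106.6, 125.2]
ee_rot: [-0.635, 0.772, -0.003, -0.02]
contact_force: [2.4, -20.7, 4.4]
gripper_width: -0.1
```

Home is confirmed: the push on the crossbar's rear face was blocked at about 20 N, with the tail 72 mm out of the mouth. Next are the dies.

Request:
{"op": "jog_arm", "data": {"increments": [[0.02, 0, 0, 0], [0.04, 0, -0.05, 0], [0.06, 0, -0.1, -5], [0.1, 0.02, -0.1, -10], [0.15, 0.06, -0.1, -10]], "hand": 1}}

```text
clock: 13.38
position: [433.1, -25.5, 232.1]
ee_rot: [-0.7, 0.714, -0.002, -0.019]
contact_force: [-0.4, -0.5, 0.0]
gripper_width: 85.2
```

```bash
python3 -c "
from h import *
goal((439,-187.5,180,-90),(439,-187.5,135,-90))
snap('scene','s10',(160,150,310,262),5);snap('top','t10',(300,120,500,270),4)"
```

```text
clk 13.38 pos [433.1 -25.5 232.1] a -91.11 tilt [-0.025 -0.03  -0.999] F [-0.4 -0.5  0. ] w 85.2 j6 -0.36
(439, -187.5, 180, -90) -> [0.1602, -0.0104, 0.0567] -1.1
(439, -187.5, 135, -90) -> [0.1588, -0.0115, 0.1017] -1.1
```

View pics/s10.png

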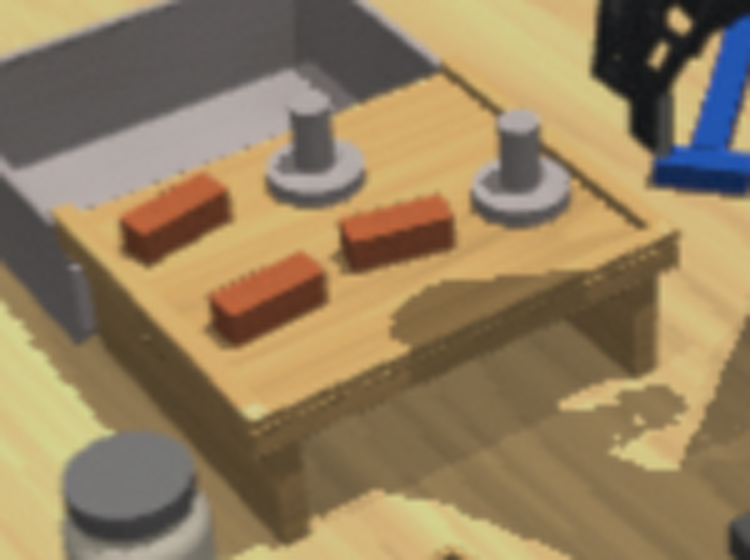

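View pics/t10.png

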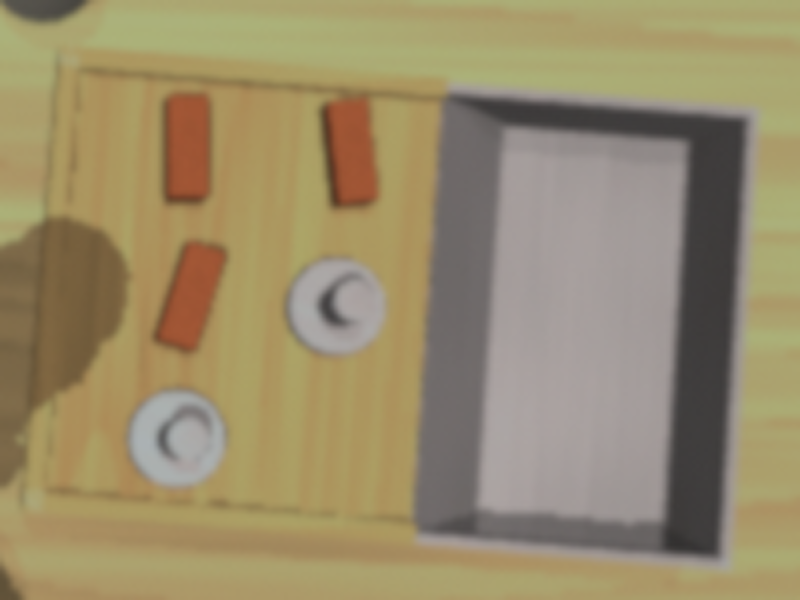

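```bash
python3 -c "
from h import *
for s,t in(((263.8,174.4),(347.5,229.2)),((222,170.6),(388.2,194.8))):
  print(tri(s,t),plane('scene',[s],144),plane('top',[t],144))
t=(300+177/4,120+438/4);print(plane('top',[t,(300+336/4,120+306/4)],101))
"
```

```text
(array([ 437.50071114, -188.76835286,  139.30066951]), np.float64(2.2243397066859583)) [[ 440.9191902  -182.31121074  144.        ]] [[ 438.31083251 -188.81101328  144.        ]]
(array([ 516.24184255, -276.8348669 ,  140.8248078 ]), np.float64(0.9433381528256075)) [[ 518.44119849 -272.23785552  144.        ]] [[ 516.32624242 -276.38826471  144.        ]]
[[ 437.70781607 -187.73344978  101.        ]
 [ 515.97821224 -277.15102369  101.        ]]
```

Clear view of the ledge: die bosses are at (347,229) and (388,195) in top, and the three bars are unmoved at (347,156), (388,158) and (348,194). I'll grasp the first die.

Request:
{"op": "jog_arm", "data": {"increments": [[0.04, -0.003, 0.015, -1.1], [0.08, -0.006, 0.03, -1.1], [0.12, -0.009, 0.045, -1.1], [0.16, -0.0115, 0.057, -1.1], [0.16, -0.0125, 0.08, -1.1], [0.1595, -0.0125, 0.101, -1.1], [0.1595, -0.0125, 0.101, -1.1]]}}

```text
clock: 14.35
position: [433.0, -190.3, 133.9]
ee_rot: [-0.705, 0.709, 0.001, -0.022]
contact_force: [0.1, 0.6, 0.2]
gripper_width: 85.2
```

```bash
python3 -c "
from h import *
goal((438,-188,135,-90))"
```

```text
clk 14.35 pos [ 433.  -190.3  133.9] a -90.29 tilt [-0.032 -0.029 -0.999] F [0.1 0.6 0.2] w 85.2 j6 0.02
(438, -188, 135, -90) -> [-0.0023, -0.0049, -0.0013] -0.3
```

Request:
{"op": "jog_arm", "data": {"increments": [[-0.002, -0.005, -0.001, 0], [-0.002, -0.005, -0.001, 0]]}}

```text
clock: 14.6
position: [439.4, -188.2, 135.7]
ee_rot: [-0.705, 0.709, 0.0, -0.021]
contact_force: [-0.1, -0.6, -0.2]
gripper_width: 85.2
```

Request:
{"op": "jog_arm", "data": {"increments": [[0, 0, 0, 0], [0, 0, 0, 0], [0, 0, 0, 0], [0, 0, 0, 0], [0, 0, 0, 0], [0, 0, 0, 0]], "hand": -1}}

```text
clock: 15.35
position: [439.7, -188.2, 136.2]
ee_rot: [-0.705, 0.709, -0.0, -0.021]
contact_force: [-0.9, 1.9, 5.3]
gripper_width: 22.1
```

Request:
{"op": "jog_arm", "data": {"increments": [[0, 0, -0.02, 0], [0, 0, -0.05, 0], [0, 0, -0.05, 0]]}}

```text
clock: 15.72
position: [442.2, -186.8, 187.4]
ee_rot: [-0.705, 0.709, -0.002, -0.019]
contact_force: [-0.4, -0.4, -2.3]
gripper_width: 22.1
```

```bash
python3 -c "
from h import *
goal((662,3.5,180,-90),(662,3.5,60,-90))
snap('scene','s11',(160,150,310,262),5)"
```

```text
clk 15.72 pos [ 442.2 -186.8  187.4] a -90.24 tilt [-0.025 -0.03  -0.999] F [-0.4 -0.4 -2.3] w 22.1 j6 0.01
(662, 3.5, 180, -90) -> [-0.1913, -0.219, -0.0037] -0.2
(662, 3.5, 60, -90) -> [-0.1949, -0.222, 0.1162] -0.2
```

View pics/s11.png

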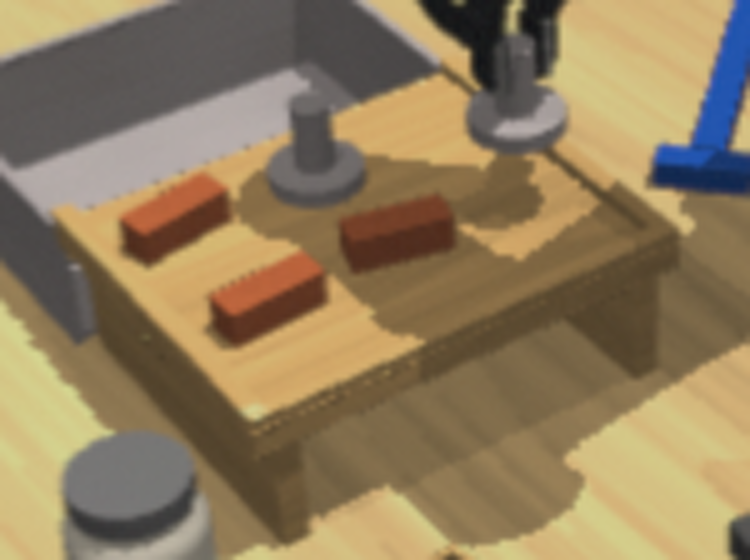

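Request:
{"op": "jog_arm", "data": {"increments": [[-0.038, -0.044, -0.003, 0], [-0.076, -0.088, -0.003, 0], [-0.114, -0.131, -0.003, 0], [-0.152, -0.175, -0.003, 0], [-0.191, -0.219, -0.003, 0], [-0.193, -0.22, 0.04, 0], [-0.194, -0.221, 0.08, 0], [-0.194, -0.221, 0.08, 0]]}}

```text
clock: 16.77
position: [656.6, 3.3, 88.1]
ee_rot: [-0.705, 0.709, 0.003, -0.025]
contact_force: [-0.4, -0.0, -1.9]
gripper_width: 22.2
```

```bash
python3 -c "
from h import *
goal((662,3.5,53,-90))
snap('scene','s12',(190,200,340,312),5);snap('top','t12',(200,90,340,190),5)"
```

```text
clk 16.77 pos [656.6   3.3  88.1] a -90.29 tilt [-0.041 -0.031 -0.999] F [-0.4 -0.  -1.9] w 22.2 j6 -0.28
(662, 3.5, 53, -90) -> [-0.0014, -0.0068, 0.0348] -0.3
```

View pics/s12.png

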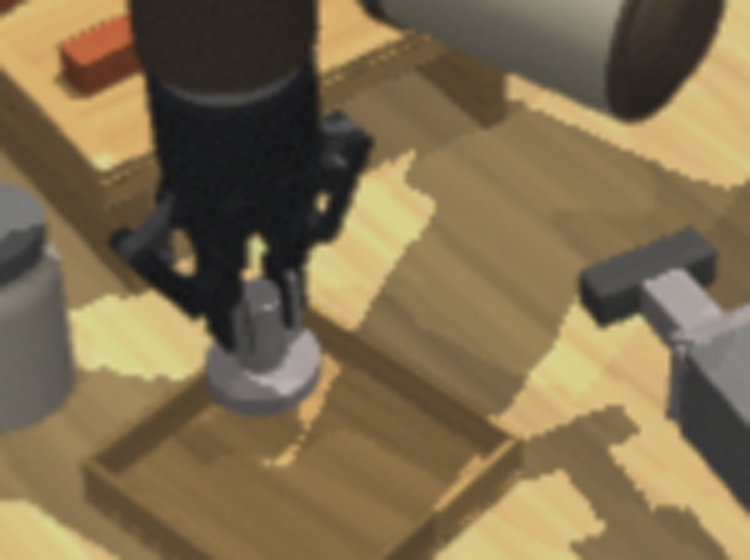

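Request:
{"op": "jog_arm", "data": {"increments": [[-0.003, -0.007, 0.02, 0], [-0.003, -0.007, 0.03, 0], [-0.003, -0.007, 0.034, 0], [-0.003, -0.007, 0.034, 0]]}}

```text
clock: 17.38
position: [666.5, 5.4, 59.4]
ee_rot: [-0.705, 0.709, -0.0, -0.021]
contact_force: [0.1, -1.1, -1.5]
gripper_width: 22.2
```

```bash
python3 -c "
from h import *
goal((662,3.5,53,-90))
snap('scene','s13',(190,200,340,312),5)"
```

```text
clk 17.38 pos [666.5   5.4  59.4] a -90.24 tilt [-0.029 -0.03  -0.999] F [ 0.1 -1.1 -1.5] w 22.2 j6 -0.28
(662, 3.5, 53, -90) -> [0.0017, 0.0043, 0.0066] -0.2
```

View pics/s13.png

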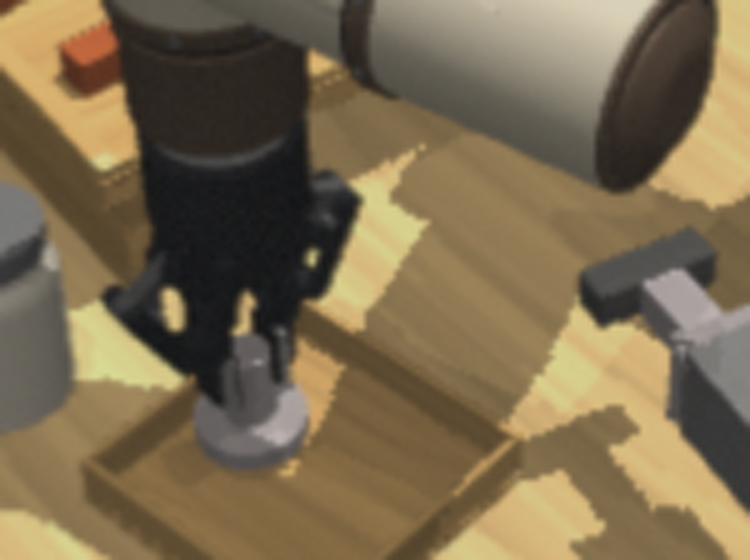

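Request:
{"op": "jog_arm", "data": {"increments": [[0.001, 0.003, 0.004, 0], [0.001, 0.003, 0.007, 0], [0.001, 0.003, 0.007, 0]]}}

```text
clock: 17.8
position: [663.4, 4.2, 52.8]
ee_rot: [-0.705, 0.709, -0.0, -0.021]
contact_force: [-0.2, -0.1, -1.5]
gripper_width: 22.1
```

Request:
{"op": "jog_arm", "data": {"increments": [[0, 0, 0, 0], [0, 0, 0, 0], [0, 0, 0, 0], [0, 0, 0, 0], [0, 0, 0, 0], [0, 0, 0, 0], [0, 0, -0.04, 0], [0, 0, -0.09, 0], [0, 0, -0.13, 0]], "hand": 1}}

```text
clock: 18.92
position: [667.5, 8.2, 184.8]
ee_rot: [-0.705, 0.709, -0.001, -0.02]
contact_force: [1.0, 0.2, -0.2]
gripper_width: 85.5
```

```bash
python3 -c "
from h import *
goal((516,-276.5,190,-90),(516,-276.5,135,-90))
snap('scene','s14',(190,200,340,312),5)"
```

```text
clk 18.93 pos [667.5   8.2 184.8] a -90.23 tilt [-0.027 -0.03  -0.999] F [ 1.   0.2 -0.2] w 85.5 j6 -0.28
(516, -276.5, 190, -90) -> [0.2853, 0.1502, 0.0075] -0.2
(516, -276.5, 135, -90) -> [0.2836, 0.1487, 0.0625] -0.2
```

View pics/s14.png

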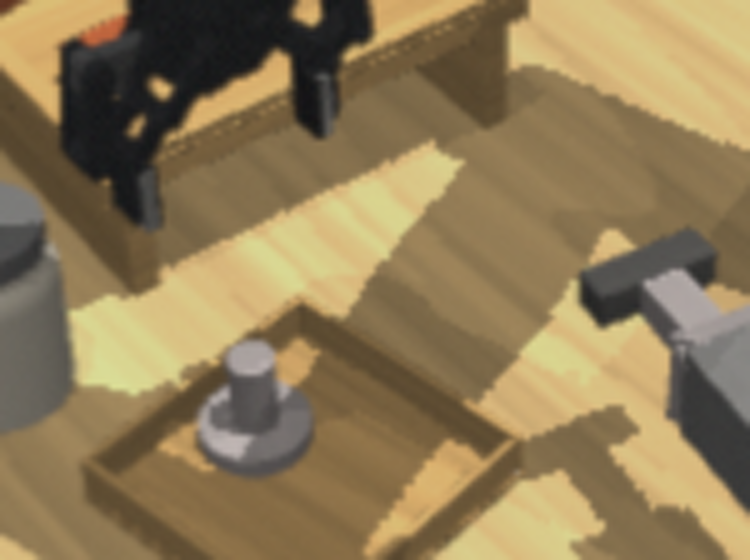

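The first die stands flat in the tray at scene (240,280). On to the second die.

Request:
{"op": "jog_arm", "data": {"increments": [[0.05, 0.025, 0, 0], [0.1, 0.053, 0, 0], [0.15, 0.08, 0, 0], [0.2, 0.106, 0, 0], [0.245, 0.13, 0, 0], [0.285, 0.15, 0.01, 0], [0.284, 0.149, 0.05, 0], [0.284, 0.149, 0.06, 0], [0.284, 0.149, 0.06, 0]]}}

```text
clock: 20.1
position: [519.8, -276.6, 142.0]
ee_rot: [-0.706, 0.708, -0.004, -0.017]
contact_force: [-0.2, -0.1, -0.3]
gripper_width: 85.3
```

```bash
python3 -c "
from h import *
goal((516,-276.5,137,-90))
snap('scene','s15',(160,130,310,242),5)"
```

```text
clk 20.1 pos [ 519.8 -276.6  142. ] a -90.12 tilt [-0.018 -0.03  -0.999] F [-0.2 -0.1 -0.3] w 85.3 j6 0.17
(516, -276.5, 137, -90) -> [-0.0002, 0.0037, 0.0051] -0.1
```

View pics/s15.png

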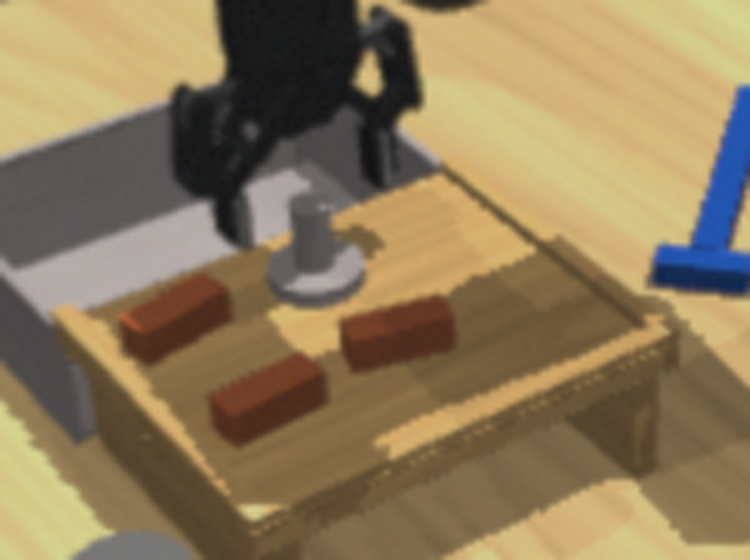

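Request:
{"op": "jog_arm", "data": {"increments": [[0, 0.0035, 0.005, 0], [0, 0.0035, 0.005, 0]]}}

```text
clock: 20.4
position: [517.1, -276.4, 138.6]
ee_rot: [-0.707, 0.707, -0.006, -0.016]
contact_force: [-0.7, 0.0, 0.6]
gripper_width: 85.7
```

Request:
{"op": "jog_arm", "data": {"increments": [[0, 0, 0, 0], [0, 0, 0, 0], [0, 0, 0, 0], [0, 0, 0, 0], [0, 0, 0, 0], [0, 0, 0, 0]], "hand": -1}}

```text
clock: 21.15
position: [517.4, -276.6, 139.1]
ee_rot: [-0.707, 0.707, -0.006, -0.016]
contact_force: [-1.4, 0.1, 3.4]
gripper_width: 21.9
```

Request:
{"op": "jog_arm", "data": {"increments": [[0, 0, -0.02, 0], [0, 0, -0.05, 0], [0, 0, -0.055, 0]]}}

```text
clock: 21.52
position: [518.9, -275.0, 195.2]
ee_rot: [-0.707, 0.707, -0.007, -0.015]
contact_force: [0.1, 0.4, -1.6]
gripper_width: 21.8
```

```bash
python3 -c "
from h import *
goal((651.5,74.5,190,-90),(651.5,74.5,53,-90))
snap('scene','s16',(160,130,310,242),5)"
```

```text
clk 21.52 pos [ 518.9 -275.   195.2] a -90.07 tilt [-0.011 -0.032 -0.999] F [ 0.1  0.4 -1.6] w 21.8 j6 0.17
(651.5, 74.5, 190, -90) -> [-0.3496, -0.1321, -0.0073] -0.1
(651.5, 74.5, 53, -90) -> [-0.354, -0.1337, 0.1297] -0.1
```

View pics/s16.png

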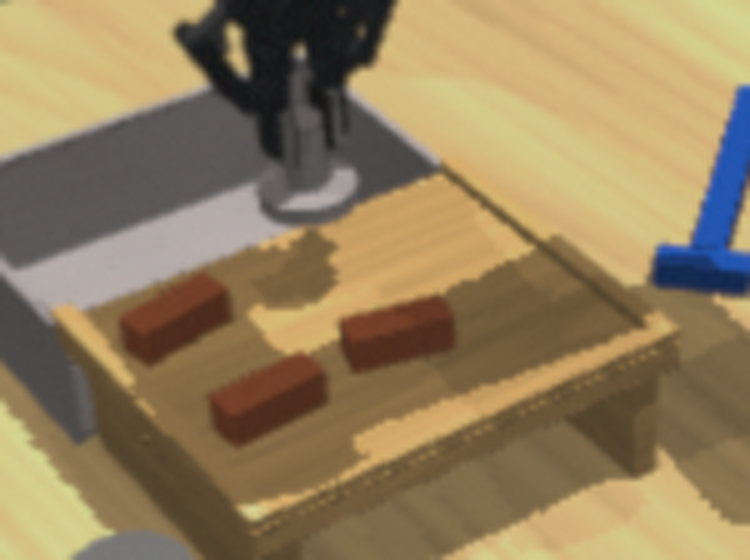

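Request:
{"op": "jog_arm", "data": {"increments": [[-0.05, -0.019, 0, 0], [-0.1, -0.038, 0, 0], [-0.15, -0.057, 0, 0], [-0.2, -0.075, 0, 0], [-0.25, -0.094, 0, 0], [-0.3, -0.113, 0, 0], [-0.35, -0.132, 0, 0], [-0.352, -0.132, 0.05, 0], [-0.353, -0.133, 0.1, 0], [-0.353, -0.133, 0.1, 0]]}}

```text
clock: 22.82
position: [646.1, 73.6, 75.6]
ee_rot: [-0.706, 0.708, -0.003, -0.022]
contact_force: [-1.1, -0.7, -0.8]
gripper_width: 21.7
```

```bash
python3 -c "
from h import *
goal((651.5,74.5,55,-90))
snap('scene','s17',(190,200,340,312),5)"
```

```text
clk 22.82 pos [646.1  73.6  75.6] a -90.1 tilt [-0.026 -0.035 -0.999] F [-1.1 -0.7 -0.8] w 21.7 j6 -0.39
(651.5, 74.5, 55, -90) -> [-0.0017, -0.0059, 0.0204] -0.1
```

View pics/s17.png

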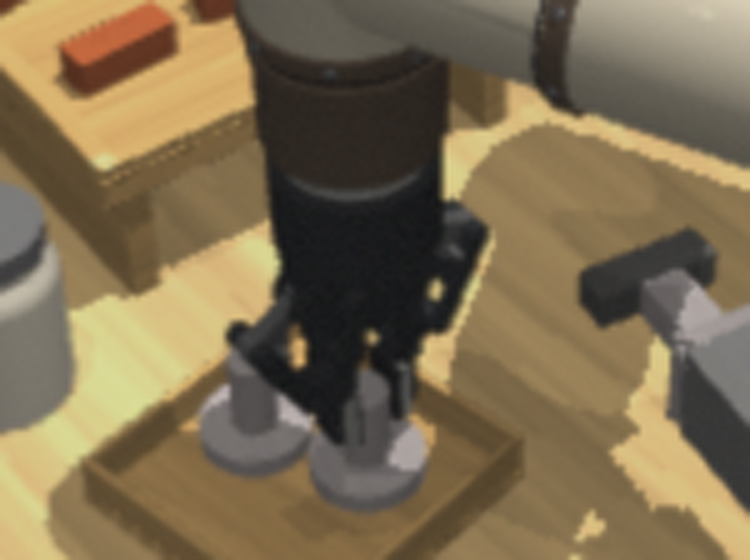

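Request:
{"op": "jog_arm", "data": {"increments": [[-0.0015, -0.005, 0.01, 0], [-0.0015, -0.004, 0.019, 0], [-0.0015, -0.004, 0.019, 0]]}}

```text
clock: 23.25
position: [652.3, 74.7, 60.1]
ee_rot: [-0.706, 0.708, -0.005, -0.019]
contact_force: [0.1, -0.1, -1.6]
gripper_width: 22.0
```

```bash
python3 -c "
from h import *
goal((651.5,74.5,55,-90))
snap('scene','s18',(190,200,340,312),5)"
```

```text
clk 23.25 pos [652.3  74.7  60.1] a -90.09 tilt [-0.019 -0.033 -0.999] F [ 0.1 -0.1 -1.6] w 22.0 j6 -0.39
(651.5, 74.5, 55, -90) -> [0.0, 0.0007, 0.0052] -0.1
```

View pics/s18.png

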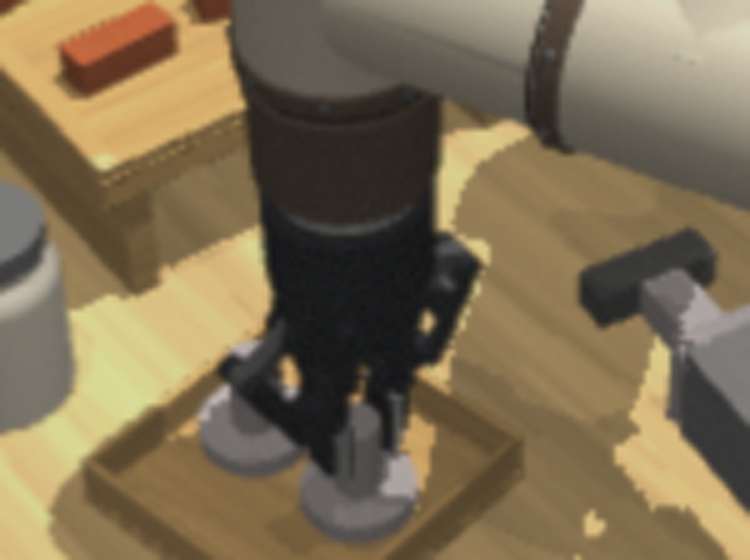

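Request:
{"op": "jog_arm", "data": {"increments": [[0, 0, 0.003, 0], [0, 0, 0.005, 0], [0, 0, 0.005, 0]]}}

```text
clock: 23.68
position: [652.5, 74.6, 55.6]
ee_rot: [-0.706, 0.708, -0.005, -0.018]
contact_force: [1.3, -0.1, -2.0]
gripper_width: 21.8
```

Request:
{"op": "jog_arm", "data": {"increments": [[0, 0, 0, 0], [0, 0, 0, 0], [0, 0, 0, 0], [0, 0, 0, 0], [0, 0, 0, 0], [0, 0, 0, 0], [0, 0, -0.04, 0], [0, 0, -0.09, 0], [0.03, 0.04, -0.14, 0], [0.07, 0.1, -0.14, 0]], "hand": 1}}

```text
clock: 24.92
position: [569.8, 18.5, 201.6]
ee_rot: [-0.707, 0.707, -0.008, -0.015]
contact_force: [0.7, -0.9, -0.4]
gripper_width: 85.8
```

Request:
{"op": "jog_arm", "data": {"increments": [[0.02, 0.06, 0, 0], [0.04, 0.12, 0, 0], [0.05, 0.15, 0, 0], [0.05, 0.15, 0, 0]], "hand": -0.3}}

```text
clock: 25.42
position: [417.8, -32.3, 205.3]
ee_rot: [-0.707, 0.707, -0.008, -0.014]
contact_force: [-0.1, -0.5, 0.4]
gripper_width: 29.9
```

```bash
cat > bars.py <<'E'
from h import *
import sys
n=sys.argv[1]
snap('scene','s'+n);snap('top','t'+n)
hsv=cv2.cvtColor(cv2.imread(f"pics/t{n}.png"),cv2.COLOR_BGR2HSV)
m=cv2.inRange(hsv,(0,120,50),(14,255,255)); m[:, :300]=0; m[:,490:]=0;m[:120]=0; m[270:]=0
for c in cv2.findContours(m,cv2.RETR_EXTERNAL,cv2.CHAIN_APPROX_NONE)[0]:
    if cv2.contourArea(c)>60:
        for z in (114,28):
            r=cv2.minAreaRect(plane("top",c.reshape(-1,2),z)[:,:2].astype(np.float32)); print("bar z",z,np.round(r[0]),np.round(r[1]),round(r[2]),cv2.boxPoints(r).round().tolist())
goal()
E
python3 bars.py 19
```

```text
bar z 114 [ 519. -192.] [24. 61.] 73 [[487.0, -194.0], [545.0, -212.0], [552.0, -189.0], [494.0, -171.0]]
bar z 28 [ 527. -204.] [26. 66.] 73 [[492.0, -207.0], [555.0, -226.0], [563.0, -201.0], [500.0, -182.0]]
bar z 114 [ 604. -280.] [61. 25.] 8 [[572.0, -272.0], [576.0, -297.0], [636.0, -289.0], [632.0, -263.0]]
bar z 28 [ 619. -300.] [66. 28.] 8 [[585.0, -291.0], [588.0, -318.0], [654.0, -310.0], [650.0, -282.0]]
bar z 114 [ 605. -186.] [60. 23.] 1 [[575.0, -176.0], [575.0, -198.0], [635.0, -197.0], [635.0, -174.0]]
bar z 28 [ 620. -198.] [65. 25.] 1 [[587.0, -187.0], [588.0, -211.0], [653.0, -210.0], [652.0, -185.0]]
clk 25.52 pos [420.5 -31.4 205.3] a -89.98 tilt [-0.008 -0.031 -0.999] F [0.3 0.3 0.6] w 29.9 j6 -0.35
```

View pics/t19.png

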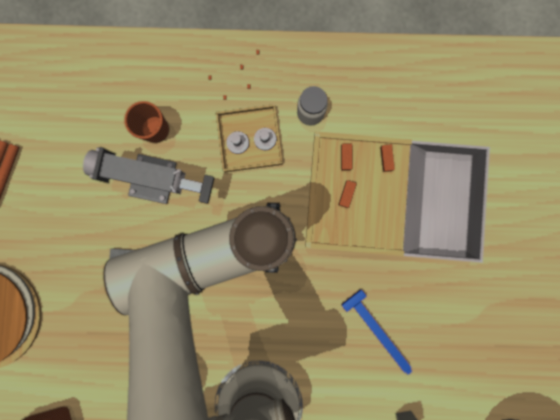

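View pics/s19.png

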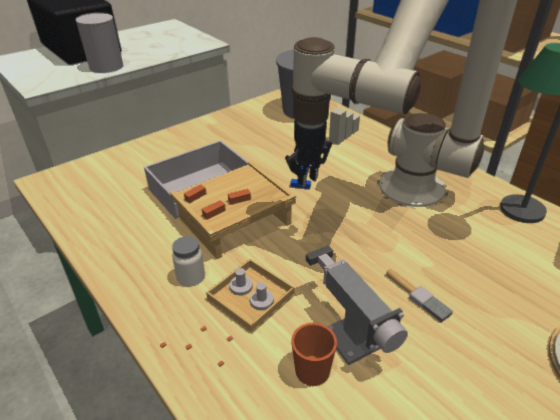

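Both dies stand in the tray, and the ram is home with its crossbar at (206,188). The bars are at top (347,156), (388,158) and (348,194), all on the ledge. I'll push the one nearest the edge first, using the half-closed fingers as a wide pusher.

```bash
python3 -c "
from h import *
goal((601,-232,175,-92.7),(601,-232,118,-92.7))"
```

```text
clk 25.52 pos [420.5 -31.4 205.3] a -89.98 tilt [-0.008 -0.031 -0.999] F [0.3 0.3 0.6] w 29.9 j6 -0.35
(601, -232, 175, -92.7) -> [0.1997, -0.1807, 0.0352] 2.7
(601, -232, 118, -92.7) -> [0.1979, -0.1811, 0.0922] 2.7
```

Request:
{"op": "jog_arm", "data": {"increments": [[0.04, -0.036, 0, 1], [0.08, -0.072, 0, 2], [0.12, -0.108, 0, 2.7], [0.16, -0.145, 0.02, 2.7], [0.2, -0.181, 0.035, 2.7], [0.199, -0.181, 0.06, 2.7], [0.199, -0.181, 0.06, 2.7]]}}

```text
clock: 26.4
position: [600.6, -232.4, 146.3]
ee_rot: [-0.69, 0.724, -0.006, -0.016]
contact_force: [-0.2, 0.0, -0.1]
gripper_width: 29.7
```

```bash
python3 -c "
from h import *
goal((601,-232,113,-92.7))
snap('scene','s20',(160,130,310,242),5);snap('top','t20',(300,120,500,270),4)"
```

```text
clk 26.4 pos [ 600.6 -232.4  146.3] a -92.72 tilt [-0.015 -0.03  -0.999] F [-0.2  0.  -0.1] w 29.7 j6 0.04
(601, -232, 113, -92.7) -> [-0.0015, -0.0008, 0.0333] -0.0
```

View pics/s20.png

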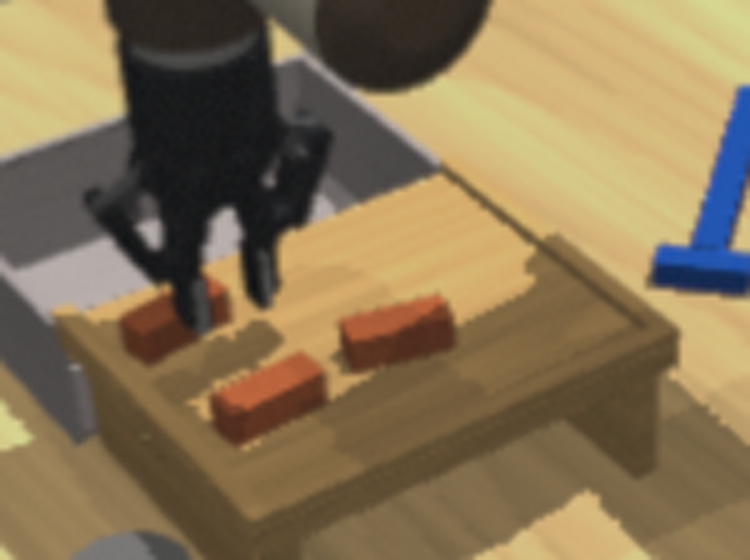

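Request:
{"op": "jog_arm", "data": {"increments": [[-0.0015, 0, 0.015, 0], [-0.0015, 0, 0.03, 0], [-0.0015, 0, 0.03, 0]]}}

```text
clock: 26.88
position: [600.6, -231.1, 118.4]
ee_rot: [-0.691, 0.723, -0.007, -0.015]
contact_force: [0.4, -0.2, -0.4]
gripper_width: 30.1
```

```bash
python3 -c "
from h import *
goal((601,-232,112,-92.7))
snap('scene','s21',(160,130,310,242),5)"
```

```text
clk 26.88 pos [ 600.6 -231.1  118.4] a -92.62 tilt [-0.012 -0.031 -0.999] F [ 0.4 -0.2 -0.4] w 30.1 j6 0.03
(601, -232, 112, -92.7) -> [0.0007, -0.0005, 0.0064] 0.1
```

View pics/s21.png

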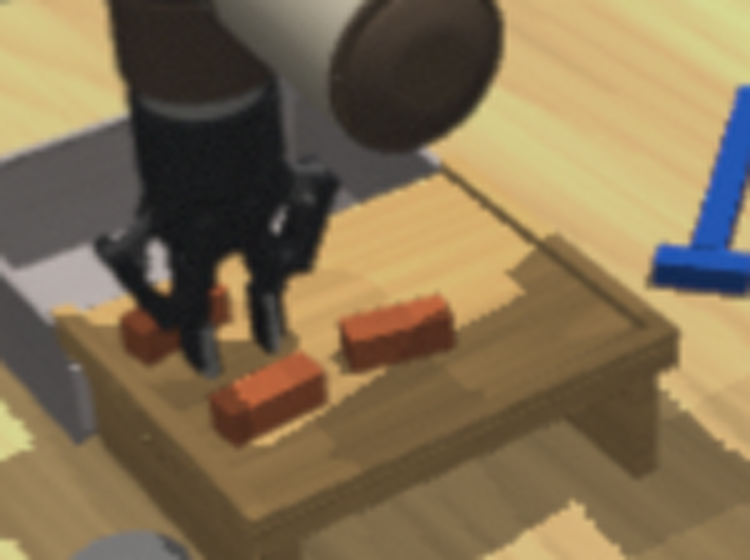

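Request:
{"op": "jog_arm", "data": {"increments": [[0, 0, 0.006, 0], [0.012, 0, 0.0065, 0], [0.024, 0, 0.007, 0], [0.036, 0, 0.0072, 0], [0.048, 0, 0.0075, 0], [0.06, 0, 0.008, 0], [0.072, 0, 0.0082, 0], [0.084, 0, 0.0085, 0], [0.096, 0, 0.009, 0], [0.105, 0, 0.0093, 0]]}}

```text
clock: 28.18
position: [596.3, -337.4, 113.4]
ee_rot: [-0.691, 0.723, -0.008, -0.015]
contact_force: [-0.1, -0.5, 0.1]
gripper_width: 29.8
```

```bash
python3 -c "
from h import *
goal((601,-352,112,-92.7))
snap('scene','s22',(130,110,310,242),4.4)"
```

```text
clk 28.18 pos [ 596.3 -337.4  113.4] a -92.62 tilt [-0.01  -0.032 -0.999] F [-0.1 -0.5  0.1] w 29.8 j6 0.2
(601, -352, 112, -92.7) -> [0.0144, -0.0054, 0.0018] 0.1
```

View pics/s22.png

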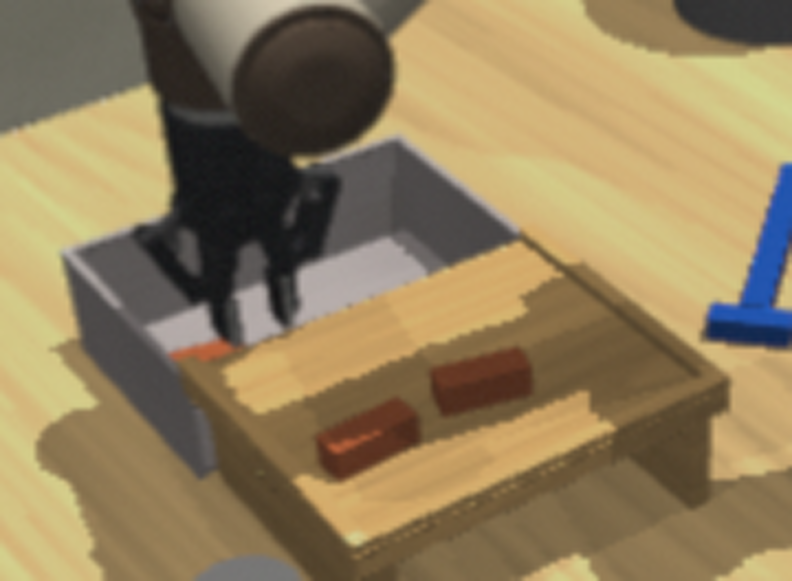

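The first bar is in the chute, visible at crop (205,350). Now the second bar, behind it.

Request:
{"op": "jog_arm", "data": {"increments": [[0, 0, -0.03, 0], [-0.03, -0.002, -0.06, 0], [-0.08, -0.004, -0.055, 0], [-0.13, -0.005, -0.055, 0], [-0.175, -0.005, -0.055, 0], [-0.188, -0.005, -0.05, 0], [-0.188, -0.005, -0.04, 0], [-0.188, -0.005, -0.04, 0]]}}

```text
clock: 29.22
position: [609.4, -150.4, 145.7]
ee_rot: [-0.69, 0.724, -0.007, -0.016]
contact_force: [-0.0, -0.0, -0.2]
gripper_width: 30.2
```

```bash
python3 bars.py 23;python3 -c "
from h import *
goal((604,-149,118,-92.7))
cv2.imwrite('pics/s23c.png',cv2.resize(cv2.imread('pics/s23.png')[130:242,160:310],None,fx=5,fy=5))"
```

```text
bar z 114 [ 519. -191.] [25. 61.] 73 [[486.0, -194.0], [545.0, -212.0], [552.0, -188.0], [494.0, -170.0]]
bar z 28 [ 527. -204.] [27. 67.] 73 [[491.0, -207.0], [555.0, -226.0], [563.0, -200.0], [499.0, -181.0]]
bar z 114 [ 576. -418.] [22. 54.] 67 [[547.0, -418.0], [597.0, -439.0], [605.0, -419.0], [555.0, -398.0]]
bar z 28 [ 589. -451.] [23. 59.] 67 [[557.0, -450.0], [611.0, -473.0], [620.0, -451.0], [566.0, -429.0]]
bar z 114 [ 594. -187.] [41. 23.] 1 [[573.0, -176.0], [573.0, -198.0], [614.0, -197.0], [614.0, -175.0]]
bar z 28 [ 608. -199.] [45. 25.] 1 [[585.0, -187.0], [586.0, -211.0], [631.0, -211.0], [630.0, -186.0]]
clk 29.32 pos [ 610.1 -150.8  146.7] a -92.76 tilt [-0.011 -0.033 -0.999] F [-0.1 -0.2  0.3] w 29.7 j6 -0.1
clk 29.32 pos [ 610.1 -150.8  146.7] a -92.76 tilt [-0.011 -0.033 -0.999] F [-0.1 -0.2  0.3] w 29.7 j6 -0.1
(604, -149, 118, -92.7) -> [-0.0024, 0.0059, 0.0287] -0.1
```

View pics/s23c.png

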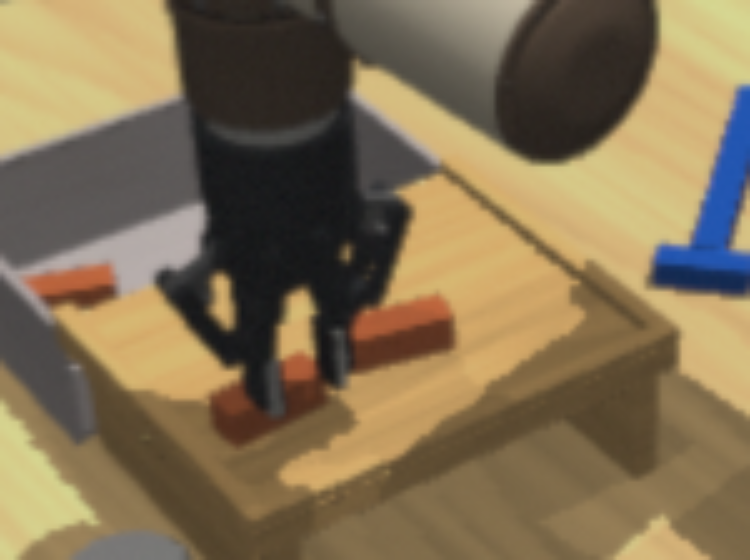

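Request:
{"op": "jog_arm", "data": {"increments": [[-0.002, 0.005, 0.015, 0], [-0.002, 0.005, 0.029, 0], [-0.002, 0.005, 0.034, 0], [-0.002, 0.005, 0.034, 0]]}}

```text
clock: 29.82
position: [604.9, -150.0, 112.3]
ee_rot: [-0.69, 0.724, -0.008, -0.015]
contact_force: [1.3, 0.0, 0.1]
gripper_width: 29.9
```

```bash
python3 -c "
from h import *
goal((604,-149,112,-92.7))
snap('scene','s24',(160,130,310,242),5)"
```

```text
clk 29.82 pos [ 604.9 -150.   112.3] a -92.77 tilt [-0.011 -0.033 -0.999] F [1.3 0.  0.1] w 29.9 j6 -0.11
(604, -149, 112, -92.7) -> [-0.0009, 0.0009, 0.0003] -0.1
```

View pics/s24.png

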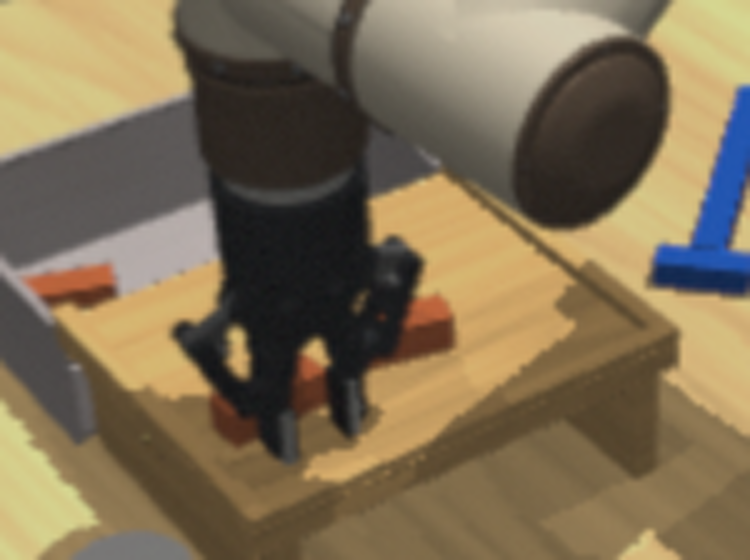

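Request:
{"op": "jog_arm", "data": {"increments": [[0.012, 0, 0.0005, 0], [0.025, 0, 0.001, 0], [0.038, 0, 0.0013, 0], [0.051, 0, 0.0017, 0], [0.064, 0, 0.002, 0], [0.077, 0, 0.0025, 0], [0.09, 0, 0.003, 0], [0.103, 0, 0.0034, 0], [0.116, 0, 0.0038, 0], [0.129, 0, 0.0042, 0]]}}

```text
clock: 31.12
position: [598.8, -279.7, 112.8]
ee_rot: [-0.69, 0.724, -0.008, -0.015]
contact_force: [-0.6, 0.7, 0.7]
gripper_width: 29.8
```

```bash
python3 -c "
from h import *
goal((596,-340,112,-92.7))
snap('scene','s25',(130,110,310,242),4.4)"
```

```text
clk 31.12 pos [ 598.8 -279.7  112.8] a -92.76 tilt [-0.01  -0.033 -0.999] F [-0.6  0.7  0.7] w 29.8 j6 0.1
(596, -340, 112, -92.7) -> [0.0604, -0.0001, 0.0029] -0.1
```

View pics/s25.png

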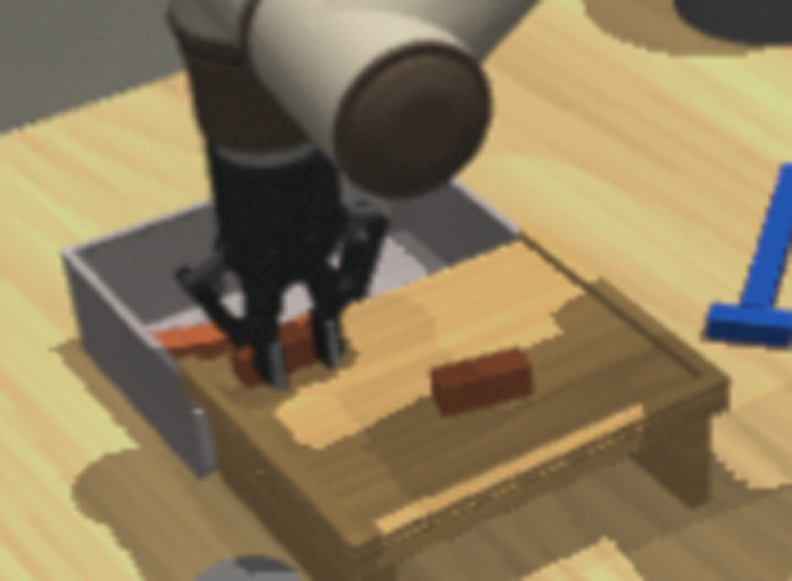

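Request:
{"op": "jog_arm", "data": {"increments": [[0.012, 0, 0.0005, 0], [0.024, 0, 0.001, 0], [0.036, 0, 0.0013, 0], [0.048, 0, 0.0017, 0], [0.06, 0, 0.002, 0], [0.065, 0, 0.002, 0], [0.065, 0, -0.04, 0], [0.03, 0, -0.06, 0], [-0.03, 0.02, -0.06, 0], [-0.08, 0.06, -0.06, 0]]}}

```text
clock: 32.42
position: [545.0, -196.3, 170.6]
ee_rot: [-0.689, 0.724, -0.009, -0.015]
contact_force: [-0.5, 0.7, -0.8]
gripper_width: 30.0
```

```bash
python3 bars.py 26;python3 -c "
from h import *
goal((521,-150,145,-90),(521,-150,112,-90))
cv2.imwrite('pics/s26c.png',cv2.resize(cv2.imread('pics/s26.png')[110:242,130:310],None,fx=4.4,fy=4.4))"
```

```text
bar z 114 [ 510. -183.] [17. 39.] 83 [[490.0, -189.0], [529.0, -193.0], [531.0, -176.0], [492.0, -172.0]]
bar z 28 [ 517. -194.] [18. 42.] 83 [[495.0, -201.0], [537.0, -206.0], [539.0, -188.0], [497.0, -183.0]]
bar z 114 [ 575. -411.] [43. 60.] 73 [[540.0, -422.0], [598.0, -441.0], [611.0, -399.0], [553.0, -381.0]]
bar z 28 [ 588. -443.] [47. 65.] 73 [[550.0, -455.0], [612.0, -475.0], [626.0, -430.0], [564.0, -410.0]]
clk 32.52 pos [ 539.8 -194.1  169.9] a -92.61 tilt [-0.016 -0.031 -0.999] F [ 0.3 -0.   0.5] w 29.6 j6 -0.02
clk 32.52 pos [ 539.8 -194.1  169.9] a -92.61 tilt [-0.016 -0.031 -0.999] F [ 0.3 -0.   0.5] w 29.6 j6 -0.02
(521, -150, 145, -90) -> [-0.044, 0.0205, 0.0238] -2.6
(521, -150, 112, -90) -> [-0.045, 0.02, 0.0568] -2.6
```

View pics/s26c.png

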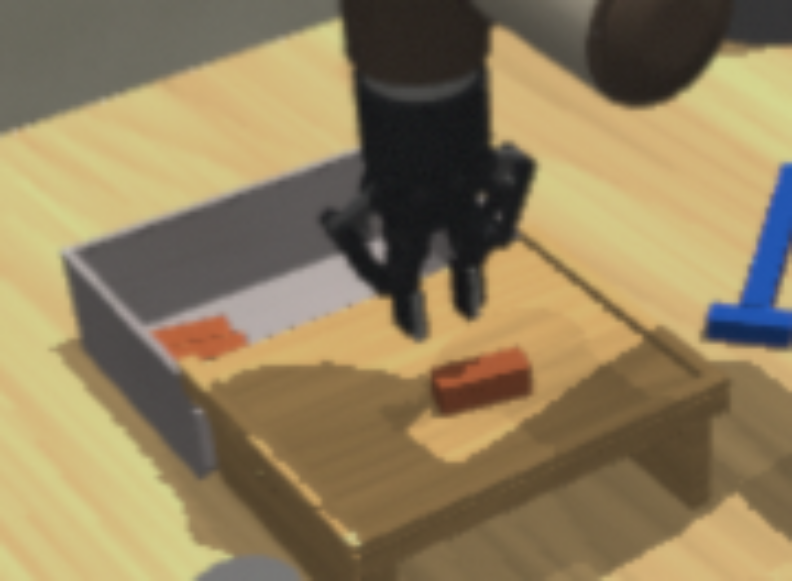

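Request:
{"op": "jog_arm", "data": {"increments": [[-0.025, 0.01, 0, 0], [-0.047, 0.02, 0.01, 0], [-0.047, 0.02, 0.024, 0], [-0.048, 0.02, 0.04, 0], [-0.048, 0.02, 0.05, 0], [-0.048, 0.02, 0.05, 0]]}}

```text
clock: 33.28
position: [521.0, -147.4, 117.7]
ee_rot: [-0.69, 0.723, -0.005, -0.017]
contact_force: [-0.5, -0.6, -0.2]
gripper_width: 30.0
```

```bash
python3 -c "
from h import *
goal((521,-148,112,-92.7))
snap('scene','s27',(160,130,310,242),5)"
```

```text
clk 33.27 pos [ 521.  -147.4  117.7] a -92.65 tilt [-0.018 -0.031 -0.999] F [-0.5 -0.6 -0.2] w 30.0 j6 -0.12
(521, -148, 112, -92.7) -> [0.0004, -0.0001, 0.0057] 0.1
```

View pics/s27.png

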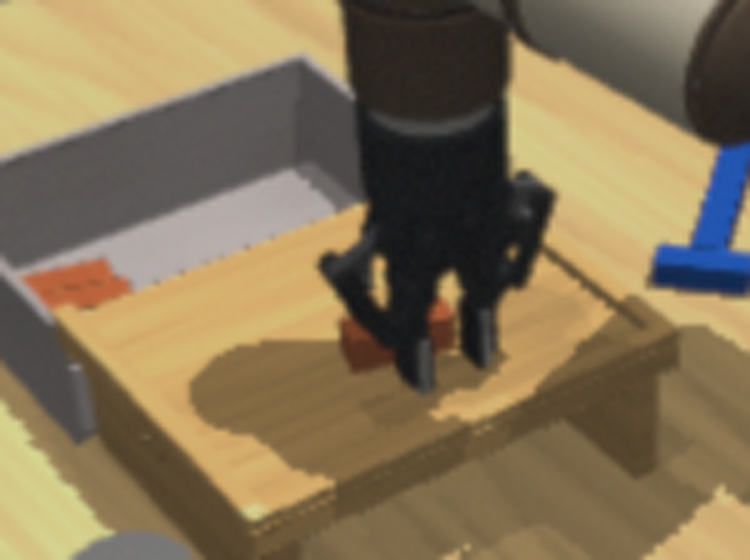

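Request:
{"op": "jog_arm", "data": {"increments": [[0, 0, 0.005, 0], [0.01, 0, 0.006, 0], [0.02, 0, 0.0063, 0], [0.03, 0, 0.0067, 0], [0.042, 0, 0.007, 0], [0.055, 0, 0.0073, 0], [0.068, 0, 0.0077, 0], [0.081, 0, 0.008, 0], [0.094, 0, 0.0085, 0], [0.107, 0, 0.009, 0]]}}

```text
clock: 34.58
position: [516.4, -255.3, 112.9]
ee_rot: [-0.69, 0.723, -0.006, -0.017]
contact_force: [-0.2, 0.3, 0.8]
gripper_width: 29.9
```

```bash
python3 -c "
from h import *
goal((514,-342,112,-92.7))
snap('scene','s28',(130,110,310,242),4.4)"
```

```text
clk 34.58 pos [ 516.4 -255.3  112.9] a -92.63 tilt [-0.016 -0.032 -0.999] F [-0.2  0.3  0.8] w 29.9 j6 0.08
(514, -342, 112, -92.7) -> [0.0866, -0.0016, 0.0037] 0.1
```

View pics/s28.png

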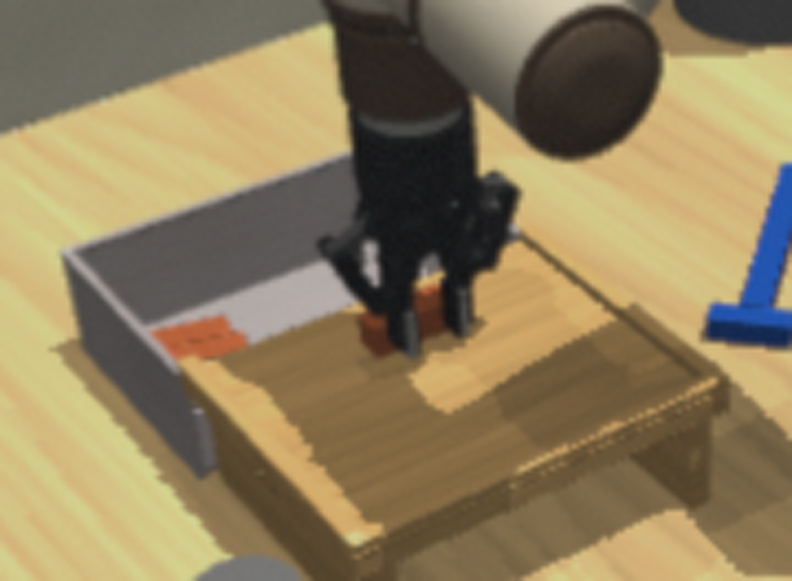

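Request:
{"op": "jog_arm", "data": {"increments": [[0.012, 0, 0.0005, 0], [0.024, 0, 0.001, 0], [0.036, 0, 0.0013, 0], [0.048, 0, 0.0017, 0], [0.06, 0, 0.002, 0], [0.072, 0, 0.0024, 0], [0.084, 0, 0.003, 0], [0.09, 0, 0.003, 0], [0.09, 0, -0.04, 0], [0.05, 0, -0.07, 0]]}}

```text
clock: 35.88
position: [515.6, -305.7, 185.8]
ee_rot: [-0.689, 0.725, -0.007, -0.017]
contact_force: [0.3, 0.6, 0.5]
gripper_width: 29.7
```

Request:
{"op": "jog_arm", "data": {"increments": [[-0.05, 0.03, -0.02, 0], [-0.1, 0.07, -0.03, 0], [-0.15, 0.11, -0.03, 0], [-0.2, 0.12, -0.03, 0], [-0.25, 0.12, -0.03, 0], [-0.25, 0.12, -0.03, 0], [-0.25, 0.12, -0.03, 0]]}}

```text
clock: 36.75
position: [408.7, -49.0, 209.0]
ee_rot: [-0.689, 0.724, -0.007, -0.017]
contact_force: [-0.0, 1.4, 0.6]
gripper_width: 29.9
```

```bash
python3 bars.py 29
```

```text
bar z 114 [ 500. -407.] [22. 52.] 79 [[472.0, -413.0], [524.0, -423.0], [528.0, -401.0], [476.0, -392.0]]
bar z 28 [ 506. -439.] [24. 57.] 79 [[476.0, -445.0], [532.0, -456.0], [536.0, -432.0], [480.0, -422.0]]
bar z 114 [ 575. -411.] [43. 60.] 73 [[540.0, -422.0], [598.0, -441.0], [611.0, -399.0], [553.0, -381.0]]
bar z 28 [ 588. -443.] [47. 65.] 73 [[550.0, -455.0], [612.0, -475.0], [626.0, -430.0], [564.0, -410.0]]
clk 36.85 pos [408.7 -49.8 208.8] a -92.95 tilt [-0.015 -0.033 -0.999] F [-0.1 -0.2  0.2] w 30.0 j6 -0.37
```

View pics/s29.png

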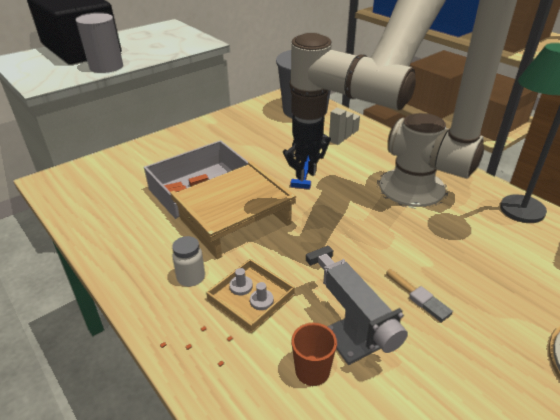

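View pics/t29.png

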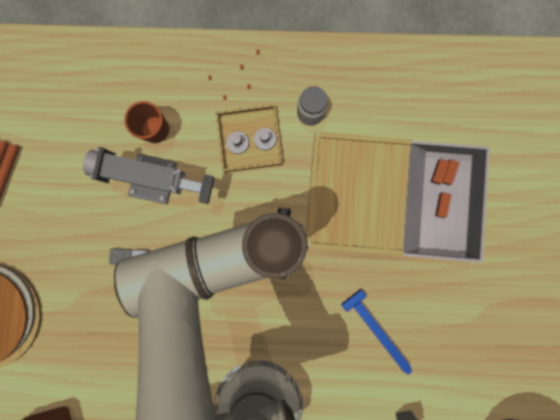

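All three bars lie in the chute at (440,171), (450,171) and (444,205), and the dies stand in the tray at (237,142) and (264,138). One last check of the ram depth before handing in.

```bash
python3 - <<'E'
from h import *
a=cv2.imread('pics/t29.png')[165:215,165:225]; cv2.imwrite('pics/z29.png',cv2.resize(a,None,fx=12,fy=12,interpolation=cv2.INTER_CUBIC))
E
```

```text
(no output)
```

View pics/z29.png

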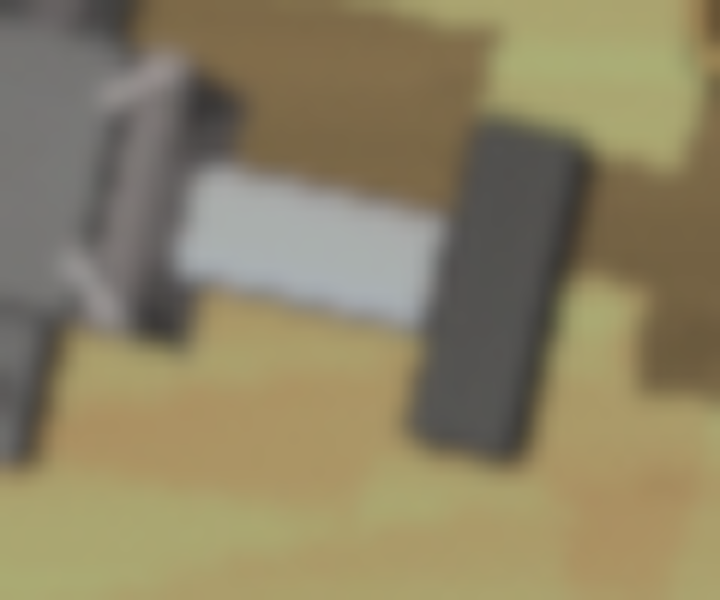

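```bash
python3 -c "
from bench import *
print(job_done())"
```

```text
the job is handed in; nothing more can be done
None
```

The job is done and handed in at about 37 s of the 208 s allowed; the hand-in gave no verdict.

- **Ram:** I gripped it, slid it nose first about 105 mm into the barrel and released it. I then regripped it near the tail, drove it in and let go. A further push on the crossbar with the fingers shut was blocked at about 20 N. The last top view shows about 47 mm of shaft, against about 50 mm expected when fully home.
- **Dies:** both stand boss up on the tray floor, clear of each other.
- **Clay offcuts:** I found three on the ledge and pushed each over the open edge without lifting any. All three lie in the chute, and the ledge is empty.
- **Left alone:** the pot, jar, brush and blue look-alike were not touched. The gripper ended clear of everything.

**Doubtful checks:**
- The two camera views disagreed by about 4 to 5 mm on where the mouth is along its axis. I therefore relied on the blocked push to confirm the ram is home.
- The tool picked up a tilt of about 2 to 3 degrees after pressing on the ram. It did not show in the placed dies.

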